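# Pile the LED drivers and hold the test box lid open

### The arm

A 6-joint arm with a two-finger parallel gripper is mounted at the origin on a cart in front of the work surface, level with it; the furniture and walls round the work are solid. World frame = base frame: x ahead of the robot, y to its left, z up, the work surface at z = 0. Lengths are in m, angles in degrees, forces in N, time in s.
With the tool pointing down it reaches from about 0.25 to 0.775 m from the base axis. Payload 4 kg.
Tool frame: the origin (TCP) lies midway between the tips of the shut fingers; the grasp point (between the pads) lies 19 mm behind it; z points along the fingers, y is the line along which they close (so a half turn about z gives the same grasp; the last joint's range is limited). The gripper opens to 85 mm and grips with 20 to 120 N. Pads are 22 mm wide; open, the fingers measure 114 mm over their backs; the gripper's body (76 mm by 85 mm) begins 54 mm behind the grasp point. The pads swing forward as they close: fully open they stand 13 mm farther back than shut.
Start: joints at [-70.365, 4.996, 78.535, -0, 96.463, -5.907], TCP at [0.237, -0.496, 0.231] pointing down, gripper open.
Joint ranges: [-177.83, 177.83], [-43.37, 116.18], [15.69, 146.23], [-61.86, 241.86], [9.47, 152.12], [-147.06, 147.06]. Speed limits (degrees/s): [159.86, 159.86, 180, 180, 180, 180].

### API

Orientations are given as a 3x3 rotation matrix whose columns are the frame's x, y, z axes.
In Python, from rig import env gives the robot as it stands.
- The arm moves only by the tool send_rows, never from a script. Its argument "motion" is a list of rows, each an object with "delta_pos": the shift along the world's x, y, z each as a share of 0.1 m, from -1 to 1, a list of three; "yaw": the turn about the world's z as a share of 45 degrees, from -1 to 1; "fingers": the opening, from 0 (shut) to 1 (fully open). In form: [{"delta_pos": [x, y, z], "yaw": yaw, "fingers": fingers}, ...]. A call has 1 to 8 rows; each row is the pose to reach, as a shift and turn from the pose commanded when the call began; what a row does not reach only later rows make up. A row lasts 1/12 s, in which the tool goes at most 41.7 mm and 7.16 degrees, less where a joint would pass 70% of its speed; a pose out of reach is approached as far as the arm can. A call with a number of a shift or a turn outside -1 to 1 is refused whole. A call with a gripper value outside its range is refused whole. The fingers move at their own pace and stop on an object; the grip force is fixed at half the most. Time passes only in rows, so rows that repeat a pose let the fingers close. It gives the time, the measured TCP pose, the force, the opening and the grip force at its end, in the units of the state.
- env.get_obs(): the state, without advancing time (a new reading comes with each control period).
- env.snapshot(name): name is "scene" or "top" or "wrist"; returns (picture, depth): 400x640x3 uint8, red, green, blue; 400x640 float32, m along the optical axis (not along the pixel's ray), 0 where there is no reading.
- env.get_calibration(name): a dict with "vertical_fov" (degrees; the focal length in pixels is half the picture's height over the tangent of half this angle, whatever the lens; pixels are square), "cx", "cy" (the principal point, pixels), "D" ([k1, k2, p1, p2, k3] as OpenCV has them; the pictures are not rectified), "camera_from_world" (4x4, takes a point from world to camera coordinates); the wrist camera has in their place "tool_from_camera" (4x4, takes a point from camera to tool coordinates, whose origin is the TCP and whose axes are the flange's). Camera axes: x right, y up, looking along -z (the intrinsics and any distortion apply to the point x, -y, -z); pixel columns grow to the right and rows downward; lengths in m; the calibration is good to about 2 mm. A picture is of the moment at which its call begins: read the wrist's pose just before it. get_calibration takes no time and is no camera call.
- env.job_done(): hands the job in; it is judged then, once.
Trained networks look in the newest picture that a camera, given by its name, has taken for a name from the list of things; names that differ only in an ending like _2 or _b are one class to them, and where a whole thing is asked for, a point or a joint stands for the part that bears it (a point fixed in the world has none). Each returns a list of dicts, best first, with "conf" (0 to 1); they miss things now and then, are a little off and sometimes report something else, mostly with a low value. They report only what shows in the picture. A call takes as long as a camera call. They do not tell look-alikes from the thing itself.
- env.search_frame(camera, name): "bbox" ([left, top, width, height] as shares, 0 to 1, of the picture: columns of its width, rows of its height, round what is visible of it).
The state is a dict: "clock": time; "q": joint angles; "qvel": joint speeds; "joint_torque": joint torques, N m; "tool_pos": TCP position; "eef_rot": TCP orientation; "force": force on the tool from outside, world axes, zero at the start; "moment": the same for the moment, N m; "opening": finger opening in m; "grip_force": force on a finger pad.
Only numpy, scipy, OpenCV 4.12 (cv2) and the standard library are available. Lean on these libraries where they do the work, as an engineer would, in place of code of your own. Each camera call takes 0.05 s, during which the arm holds its last target. There are 200 camera calls.

### The job

Get the next test load ready: pile the two loose LED drivers one after the other squarely on the driver that lies on the blue mat, edges flush, right way up, and let go of them, leaving the pile on its mat. Then lift the sprung lid of the grey test box by its steel bar handle to 60 degrees open (within 6 degrees either way) and finish while still holding it there in the gripper, so that I can put the pile in with both hands; it falls shut when let go. Leave the other things on the bench where they are.

Things in the scene. Friction and masses are not known exactly. Their poses are not given: they have to be found in the camera images.
- driver_base_center (a point): Centre of the LED driver that lies on the blue mat: a light grey finned metal box, 64 (x) x 122 (y) x 39 (z) mm, 0.42 kg, right way up, loose. Its own y runs along its length, z up. The blue mat is 110 x 150 mm and 3 mm thick, fixed to the bench; the driver lies centred on it, square with it.
- driver_a_center (a point): Centre (half-way up) of the first loose LED driver, same shape as the one on the mat, 64 (x) x 122 (y) x 39 (z) mm, about 0.42 kg, lying flat on the bench right way up; own y along its length. Grasp across the 64 mm width (closing along its x). Either loose driver may go on first.
- driver_b_center (a point): Centre (half-way up) of the second loose LED driver, the same kind, 64 (x) x 122 (y) x 39 (z) mm; own y along its length.
- lid_handle (a point): Middle of the lid's steel bar handle: round, 10 mm thick, 124 mm long between two arms, along the point's y (parallel to the hinge), free air all round, 36 mm before the lid's front edge. Shut: x points level from bar to hinge, z up, 133 mm above the bench; turns with the lid. The bar lies 176 mm from the hinge line along the lid and 3 mm above it square to the lid. It can turn between finger pads.
- lid_hinge (a point): Middle of the hinge line, at the far top edge of the grey test box (140 mm deep along x, 200 wide along y, 130 high, fixed to the bench; lid on top 6 mm thick, pale see-through panel in a blue frame). This frame does not turn with the lid: x level from the box's front to its back, y along the hinge, z up. The handle is on the -x side.
- lid (a joint): Lid angle in rad: 0 shut, grows as the lid opens upward and back, at most 1.45 (83 degrees); 60 degrees is 1.047. A spring and its weight close it: 3 to 4 N at the handle, everywhere on the way; it falls shut when released.
- tape_measure: Bystander: yellow-brown tape measure, 30 x 68 x 58 mm, on the bench, origin under its centre. Leave alone.
- marker: Bystander: blue marker lying near the bench's front edge, 17 x 138 (y) x 17 mm, origin under its centre. Leave alone.
- side_cutters: Bystander: pliers-like side cutters with red handles, 55 x 165 (y) x 13 mm, near the front edge on the right, origin under the centre. Leave alone.
- tape_roll: Bystander: roll of black tape lying flat, 91 x 91 x 18 mm, towards the back. Leave alone.
There are look-alikes about, which are no part of the job. What is shaped like the part that bears driver_a_center but black is not meant.

How it is judged:
By the outcome, as a careful person would: the job done as asked, in the order asked, and still so for the second after the job is handed in, while the arm keeps its last pose, push and grip.
It also fails if it takes over 72 s, if anything falls off the work surface, if the arm or the gripper's body presses on something with over 40 N, if the wrist force passes 120 N, or if a joint passes its speed limit or range.

## Working session

There is one attempt and no reset: what is moved stays moved. The work goes in short steps, Python scripts to look and compute and a tool call to move; the robot and the scene stay as the last step left them, time stands still between calls to the robot, and variables do not carry over. Pictures are saved under pics/ and viewed, at most 10 in all, crops included, and the job is handed in when it is done.

Besides the shell and the picture viewer there is one more tool, called after "Emit:" as a command line: name --argument value ..., lists and objects as JSON in quotes. send_rows: Moves the arm, as the interface text tells. Shift numbers are shares of 0.1 m and turn numbers shares of 45 degrees, none past 1 either way. Its arguments: {"type":"object","properties":{"motion":{"type":"array"}},"required":["motion"]}

```bash
mkdir -p pics; ls; cat > h.py <<'E'
import numpy as np, cv2
from rig import env
def K(name):
    c=env.get_calibration(name); f=200/np.tan(np.radians(c["vertical_fov"])/2)
    return c,np.array([[f,0,c["cx"]],[0,f,c["cy"]],[0,0,1]]),np.array(c["D"],float)
def cam(name,obs=None):
    c,k,D=K(name)
    if "camera_from_world" in c: T=np.linalg.inv(np.array(c["camera_from_world"]))
    else:
        o=obs or env.get_obs(); W=np.eye(4); W[:3,:3]=o["eef_rot"]; W[:3,3]=o["tool_pos"]; T=W@np.array(c["tool_from_camera"])
    return T,k,D
def cloud(name,depth,obs=None):
    T,k,D=cam(name,obs)
    v,u=np.mgrid[0:400,0:640]
    p=cv2.undistortPoints(np.stack([u,v],-1).reshape(-1,1,2).astype(np.float64),k,D).reshape(400,640,2)
    P=np.stack([p[...,0]*depth,-p[...,1]*depth,-depth],-1)
    W=P@T[:3,:3].T+T[:3,3]; W[depth<=0]=np.nan
    return W
def proj(name,pts,obs=None):
    T,k,D=cam(name,obs); Q=(np.atleast_2d(pts)-T[:3,3])@T[:3,:3]
    Q=Q*[1,-1,-1]; return cv2.projectPoints(Q.astype(np.float64),np.zeros(3),np.zeros(3),k,D)[0][:,0]
E
python3 - <<'E'
from h import *
for n in ["scene","top"]:
    im,d=env.snapshot(n); cv2.imwrite(f"pics/{n}0.png",im[...,::-1]); np.savez(f"{n}0.npz",im=im,d=d)
    W=cloud(n,d)
    print(n,cam(n)[0][:3,3].round(2),env.get_calibration(n)["D"])
    for t in ["driver_base_center","lid_handle","lid","tape_measure","marker","side_cutters","tape_roll"]:
        for r in env.search_frame(n,t)[:5]:
            l,tp,w,h=np.array(r["bbox"])*[640,400,640,400]; u,v=int(l+w/2),int(tp+h/2)
            print(t,round(r["conf"],2),[int(x) for x in (l,tp,w,h)],W[v,u].round(3))
a=[cv2.imread(f"pics/{n}0.png") for n in("scene","top")]
E
```

```text
pics
scene [-0.22 -0.8   0.94] [-0.0197938  0.         0.         0.         0.       ]
driver_base_center 0.93 [286, 213, 30, 32] [ 0.482 -0.028  0.045]
lid_handle 0.21 [229, 178, 33, 15] [0.513 0.283 0.028]
tape_measure 0.6 [227, 213, 22, 19] [0.369 0.121 0.049]
marker 0.73 [263, 256, 41, 21] [ 0.363 -0.079  0.016]
side_cutters 0.79 [316, 298, 56, 34] [ 0.37  -0.303  0.003]
side_cutters 0.24 [225, 211, 25, 22] [0.368 0.124 0.051]
top [0.34 0.01 1.81] [-0.14707277  0.          0.          0.          0.        ]
driver_base_center 0.9 [300, 218, 35, 23] [ 0.496 -0.     0.046]
lid_handle 0.77 [196, 168, 70, 66] [0.578 0.286 0.13 ]
lid_handle 0.42 [200, 166, 67, 68] [0.58  0.278 0.14 ]
lid 0.85 [197, 164, 68, 69] [0.587 0.283 0.134]
tape_measure 0.59 [267, 259, 19, 7] [0.38  0.133 0.055]
marker 0.55 [314, 266, 40, 9] [ 0.361 -0.062  0.021]
side_cutters 0.84 [382, 266, 42, 13] [ 0.359 -0.306 -0.007]
side_cutters 0.74 [317, 265, 38, 10] [ 0.358 -0.069  0.018]
tape_roll 0.93 [249, 135, 27, 26] [ 0.793  0.202 -0.004]
```

View pics/top0.png

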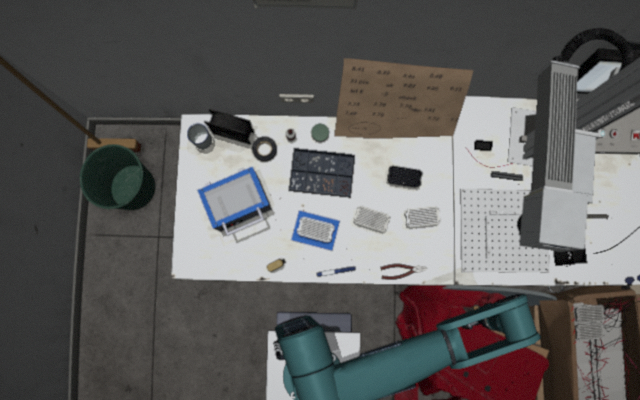

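View pics/scene0.png

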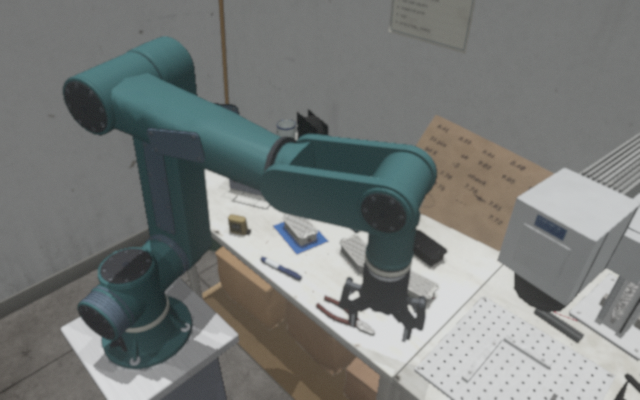

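The top view shows:
- Light grey finned drivers at (372,219) and (422,217).
- The base driver on the blue mat at (316,229).
- A black look-alike at (405,177). It is the wrong colour, so I'm excluding it.
- A grey thing at (590,322), in the bin and off the bench.
- The test box at (236,200), with its handle bar near (250,233).

Next I'll measure footprints from depth and make the confirming crop.

```bash
python3 - <<'E'
from h import *
z=np.load("top0.npz"); im,d=z["im"],z["d"]; W=cloud("top",d)
for n,(u,v) in dict(base=(316,229),a=(372,219),b=(422,217),black=(405,177)).items():
    s=np.s_[v-22:v+22,u-26:u+26]; P=W[s].reshape(-1,3); m=(P[:,2]>0.022)&(P[:,2]<0.07)
    Q=P[m]; r=cv2.minAreaRect((Q[:,:2]*1000).astype(np.float32)); print(n,m.sum(),np.round(r[0]),np.round(r[1]),round(r[2],1),Q[:,2].mean().round(3))
s=np.s_[150:250,185:285]; P=W[s].reshape(-1,3); m=(P[:,2]>0.1)&(P[:,2]<0.18); Q=P[m]
r=cv2.minAreaRect((Q[:,:2]*1000).astype(np.float32)); print("box",r,np.median(Q[:,2])); print(cv2.boxPoints(r).round())
c=cv2.resize(im[150:290,185:465],None,fx=2.8,fy=2.8,interpolation=cv2.INTER_CUBIC); cv2.imwrite("pics/crop1.png",c[...,::-1])
print(env.get_calibration("wrist"))
E
```

```text
base 625 [502.   7.] [122.  64.] 76.5 0.042
a 616 [ 543. -187.] [122.  65.] 73.3 0.038
b 604 [ 555. -366.] [ 65. 121.] 7.0 0.038
black 599 [ 694. -305.] [124.  67.] 84.6 0.038
box ((574.8973388671875, 275.6510009765625), (187.95159912109375, 202.93846130371094), 24.36978530883789) 0.13503584231077914
[[447. 329.]
 [531. 144.]
 [702. 222.]
 [619. 407.]]
{'vertical_fov': 67.55709314868857, 'cx': 317.5721969633772, 'cy': 200.2608558605152, 'D': array([-0.02435865,  0.        ,  0.        ,  0.        ,  0.        ]), 'tool_from_camera': array([[ 1.39922341e-03,  9.51939968e-01,  3.06281470e-01,
         7.93382430e-02],
       [ 9.99998969e-01, -1.23336883e-03, -7.35039195e-04,
        -4.24235027e-04],
       [-3.21955170e-04,  3.06282183e-01, -9.51940713e-01,
        -1.43167004e-01],
       [ 0.00000000e+00,  0.00000000e+00,  0.00000000e+00,
         1.00000000e+00]])}
```

View pics/crop1.png

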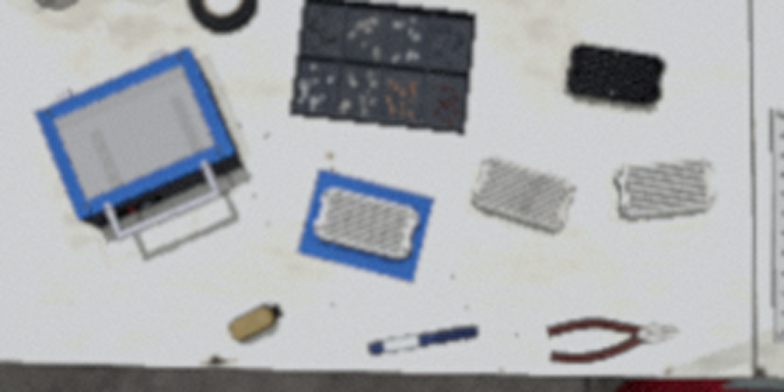

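The crop confirms it. The two light grey drivers are at crop (522,195) and (664,190), the mat driver is at (367,222), and the black one at (616,76) is not meant. The steel bar is at (165,225), with its shadow below it.

```bash
python3 - <<'E'
from h import *
o=env.get_obs(); print(o["eef_rot"].round(3) if hasattr(o["eef_rot"],'round') else o["eef_rot"],o["clock"],o["force"],o["opening"])
E
```

```text
[[ 0.902  0.431  0.   ]
 [ 0.431 -0.902 -0.   ]
 [ 0.     0.    -1.   ]] 0.8 [-0.37357491  0.07495981 -0.02848248] 0.08529435487046168
```

Emit:
send_rows --motion '[{"delta_pos": [0.4, 0.2, 0], "yaw": 0, "fingers": 1}, {"delta_pos": [0.8, 0.3, 0], "yaw": 0, "fingers": 1}, {"delta_pos": [1, 0.4, 0], "yaw": 0, "fingers": 1}, {"delta_pos": [1, 0.4, 0], "yaw": 0, "fingers": 1}]'

```text
clock: 1.13
tool_pos: [0.3411, -0.454, 0.2312]
eef_rot: [[0.9, 0.436, 0.002], [0.436, -0.9, 0.001], [0.003, -0.0, -1.0]]
force: [0.1, 0.2, -0.3]
opening: 0.0852
grip_force: 0.0
```

Emit:
send_rows --motion '[{"delta_pos": [0.4, 0.2, 0], "yaw": 0, "fingers": 1}, {"delta_pos": [0.8, 0.4, 0], "yaw": 0, "fingers": 1}, {"delta_pos": [1, 0.5, 0], "yaw": 0, "fingers": 1}, {"delta_pos": [1, 0.5, 0], "yaw": 0, "fingers": 1}]'

```text
clock: 1.47
tool_pos: [0.4409, -0.4036, 0.2309]
eef_rot: [[0.9, 0.436, 0.002], [0.436, -0.9, 0.002], [0.002, -0.001, -1.0]]
force: [-1.5, -0.1, -0.8]
opening: 0.0851
grip_force: 0.0
```

Emit:
send_rows --motion '[{"delta_pos": [0.3, 0.1, 0], "yaw": 0.15, "fingers": 1}, {"delta_pos": [0.6, 0.2, 0], "yaw": 0.3, "fingers": 1}, {"delta_pos": [0.9, 0.3, 0], "yaw": 0.45, "fingers": 1}, {"delta_pos": [1, 0.4, 0], "yaw": 0.6, "fingers": 1}, {"delta_pos": [1, 0.4, 0], "yaw": 0.75, "fingers": 1}, {"delta_pos": [1, 0.4, 0], "yaw": 0.9, "fingers": 1}, {"delta_pos": [1, 0.4, 0], "yaw": 1, "fingers": 1}, {"delta_pos": [1, 0.4, 0], "yaw": 1, "fingers": 1}]'

```text
clock: 2.13
tool_pos: [0.5364, -0.3671, 0.2312]
eef_rot: [[0.333, 0.943, -0.001], [0.943, -0.333, -0.0], [-0.001, -0.0, -1.0]]
force: [-0.8, 0.3, -0.6]
opening: 0.0853
grip_force: 0.0
```

```bash
cat >> h.py <<'E'
def rects(guess,z0,z1,save=None,R=0.085):
    o=env.get_obs(); im,d=env.snapshot("wrist"); W=cloud("wrist",d,o)
    if save: cv2.imwrite(f"pics/{save}.png",im[...,::-1]); np.savez(save+".npz",im=im,d=d,W=W)
    for g in guess:
        m=(W[...,2]>z0)&(W[...,2]<z1)&(np.hypot(W[...,0]-g[0],W[...,1]-g[1])<R)
        n,l,st,_=cv2.connectedComponentsWithStats(m.astype(np.uint8)); 
        if n<2: print("none");continue
        i=1+np.argmax(st[1:,4]); Q=W[l==i]; r=cv2.minAreaRect((Q[:,:2]*1000).astype(np.float32))
        print(np.round(r[0],1),np.round(r[1],1),round(r[2],1),"ztop",np.percentile(Q[:,2],[50,90]).round(4),"bbox",st[i])
    return o,im,d,W
E
python3 - <<'E'
from h import *
o,*_=rects([(.555,-.366),(.543,-.187)],.025,.06,"w1"); print(o["tool_pos"],o["clock"])
E
```

```text
[ 556.9 -369.9] [ 64.2 122.1] 7.0 ztop [0.0391 0.0403] bbox [ 290  115   88  110 5566]
[ 537.8 -215. ] [70.9 63.9] 73.8 ztop [0.0389 0.0403] bbox [ 233    0   70   77 4593]
[ 0.53641165 -0.36707073  0.23122369] 2.1333
```

Emit:
send_rows --motion '[{"delta_pos": [0, 0.4, 0], "yaw": 0.05, "fingers": 1}, {"delta_pos": [0, 0.8, 0], "yaw": 0.05, "fingers": 1}, {"delta_pos": [0, 1, 0], "yaw": 0.05, "fingers": 1}, {"delta_pos": [0, 1, 0], "yaw": 0.05, "fingers": 1}]'

```text
clock: 2.52
tool_pos: [0.537, -0.2628, 0.2322]
eef_rot: [[0.294, 0.956, 0.001], [0.956, -0.294, 0.001], [0.001, 0.001, -1.0]]
force: [0.0, -0.4, -1.2]
opening: 0.0854
grip_force: 0.0
```

Emit:
send_rows --motion '[{"delta_pos": [0, 0.4, 0], "yaw": 0, "fingers": 1}, {"delta_pos": [0, 0.8, 0], "yaw": 0, "fingers": 1}, {"delta_pos": [0, 1, 0], "yaw": 0, "fingers": 1}, {"delta_pos": [0, 1, 0], "yaw": 0, "fingers": 1}]'

```text
clock: 2.85
tool_pos: [0.537, -0.1636, 0.232]
eef_rot: [[0.294, 0.956, 0.001], [0.956, -0.294, 0.001], [0.001, 0.001, -1.0]]
force: [-0.7, -0.7, -0.8]
opening: 0.085
grip_force: 0.0
```

```bash
python3 - <<'E'
from h import *
o,*_=rects([(.543,-.187),(.502,.007)],.025,.06,"w2"); print(o["tool_pos"],o["clock"])
E
```

```text
[ 545.1 -190.9] [122.3  64.1] 73.7 ztop [0.039  0.0403] bbox [ 302  144   57  100 5144]
[499.3 -11.5] [90.5 65.4] 76.0 ztop [0.0419 0.0432] bbox [ 200    0   74   97 5831]
[ 0.53704187 -0.16357833  0.23199239] 2.85
```

Emit:
send_rows --motion '[{"delta_pos": [-0.1, 0.4, 0], "yaw": 0, "fingers": 1}, {"delta_pos": [-0.3, 0.8, 0], "yaw": 0, "fingers": 1}, {"delta_pos": [-0.4, 1, 0], "yaw": 0, "fingers": 1}, {"delta_pos": [-0.4, 1, 0], "yaw": 0, "fingers": 1}]'

```text
clock: 3.23
tool_pos: [0.4958, -0.0646, 0.232]
eef_rot: [[0.295, 0.956, 0.0], [0.956, -0.295, 0.001], [0.001, 0.0, -1.0]]
force: [0.3, 0.8, -0.5]
opening: 0.0856
grip_force: 0.0
```

Emit:
send_rows --motion '[{"delta_pos": [0, 0.4, 0], "yaw": 0.0, "fingers": 1}, {"delta_pos": [0, 0.8, 0], "yaw": 0, "fingers": 1}, {"delta_pos": [0, 0.9, 0], "yaw": 0, "fingers": 1}, {"delta_pos": [0, 0.9, 0], "yaw": 0, "fingers": 1}]'

```text
clock: 3.57
tool_pos: [0.4978, 0.0241, 0.2315]
eef_rot: [[0.295, 0.956, 0.001], [0.956, -0.295, -0.001], [-0.0, 0.001, -1.0]]
force: [0.6, -0.1, 0.4]
opening: 0.0853
grip_force: 0.0
```

```bash
python3 - <<'E'
from h import *
o,im,d,W=rects([(.502,.007)],.027,.06,"w3"); print(o["tool_pos"],o["clock"])
E
```

```text
[503.3   3.6] [122.3  64.1] 76.9 ztop [0.0421 0.0433] bbox [ 296  137   60  104 5341]
[0.49782267 0.02409277 0.23146844] 3.5667
```

View pics/w3.png

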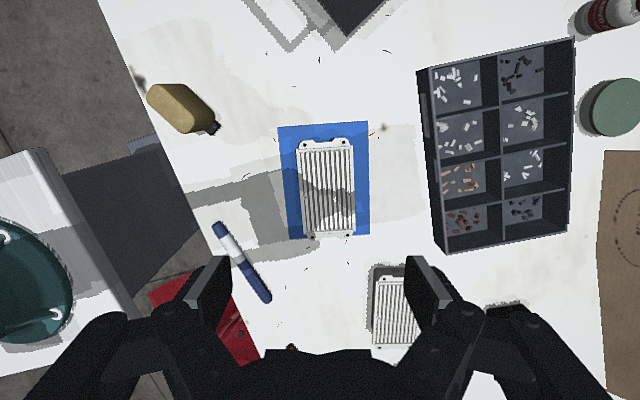

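The wrist view shows the base driver at (327,187) on its mat, square with it, with height 42 mm as expected. The driver footprints agree between the two cameras to within 4 mm in absolute terms and 1 mm relative to each other. Now I'll go to driver a.

Emit:
send_rows --motion '[{"delta_pos": [0.2, -0.4, 0], "yaw": 0.02, "fingers": 1}, {"delta_pos": [0.4, -0.8, 0], "yaw": 0.02, "fingers": 1}, {"delta_pos": [0.47, -1, 0], "yaw": 0.02, "fingers": 1}, {"delta_pos": [0.47, -1, 0], "yaw": 0.02, "fingers": 1}]'

```text
clock: 3.95
tool_pos: [0.5454, -0.0839, 0.2302]
eef_rot: [[0.289, 0.957, -0.001], [0.957, -0.289, -0.004], [-0.004, 0.0, -1.0]]
force: [0.6, 0.5, 0.2]
opening: 0.0856
grip_force: 0.0
```

Emit:
send_rows --motion '[{"delta_pos": [0, -0.4, 0], "yaw": 0, "fingers": 1}, {"delta_pos": [0, -0.8, -0.1], "yaw": 0, "fingers": 1}, {"delta_pos": [0, -1, -0.4], "yaw": 0, "fingers": 1}, {"delta_pos": [0, -1, -0.8], "yaw": 0, "fingers": 1}, {"delta_pos": [0, -1, -1], "yaw": 0, "fingers": 1}, {"delta_pos": [0, -1, -1], "yaw": 0, "fingers": 1}]'

```text
clock: 4.45
tool_pos: [0.5398, -0.1775, 0.1242]
eef_rot: [[0.285, 0.959, -0.012], [0.959, -0.285, 0.004], [0.001, -0.013, -1.0]]
force: [-1.0, 0.4, -1.6]
opening: 0.0854
grip_force: 0.0
```

Emit:
send_rows --motion '[{"delta_pos": [0, -0.15, -0.3], "yaw": 0, "fingers": 1}, {"delta_pos": [0, -0.15, -0.6], "yaw": 0, "fingers": 1}, {"delta_pos": [0, -0.15, -0.6], "yaw": 0, "fingers": 1}]'

```text
clock: 4.7
tool_pos: [0.5408, -0.1916, 0.0666]
eef_rot: [[0.283, 0.959, -0.009], [0.959, -0.283, 0.003], [0.001, -0.01, -1.0]]
force: [-0.7, 0.8, -1.4]
opening: 0.0855
grip_force: 0.0
```

```bash
python3 - <<'E'
from h import *
o,im,d,W=rects([(.545,-.19)],.025,.06,"w4"); print(o["tool_pos"],o["eef_rot"][:2,1],o["clock"])
# finger pad points near the driver in tool frame
P=(W-o["tool_pos"])@np.array(o["eef_rot"])
E
```

```text
[ 545.2 -190.9] [122.3  64.4] 73.7 ztop [0.039  0.0401] bbox [  269   134   111   181 17604]
[ 0.54077871 -0.19157808  0.0665834 ] [ 0.95911463 -0.28285807] 4.7
```

View pics/w4.png

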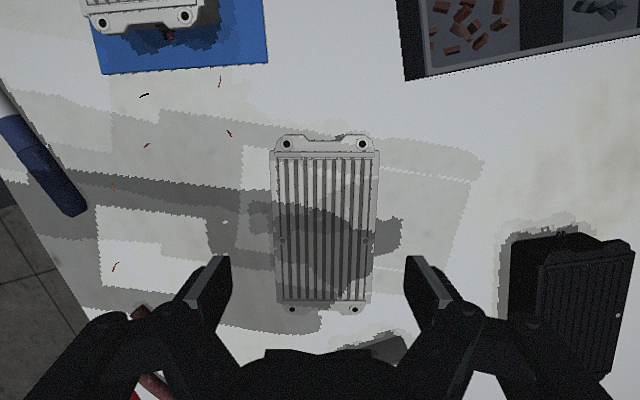

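The driver is at (325,225) between the finger tips, whose midpoint is about (318,265). It's roughly centred, so I'll descend.

Emit:
send_rows --motion '[{"delta_pos": [0, 0, -0.2], "yaw": 0, "fingers": 1}, {"delta_pos": [0, 0, -0.4], "yaw": 0, "fingers": 1}, {"delta_pos": [0, 0, -0.5], "yaw": 0, "fingers": 1}, {"delta_pos": [0, 0, -0.5], "yaw": 0, "fingers": 1}, {"delta_pos": [0, 0, -0.5], "yaw": 0, "fingers": 1}, {"delta_pos": [0, 0, -0.5], "yaw": 0, "fingers": 1}]'

```text
clock: 5.25
tool_pos: [0.5456, -0.1919, 0.0237]
eef_rot: [[0.281, 0.96, 0.003], [0.96, -0.281, -0.002], [-0.001, 0.004, -1.0]]
force: [0.6, -0.5, -0.5]
opening: 0.0852
grip_force: 0.0
```

Emit:
send_rows --motion '[{"delta_pos": [0, 0, -0.1], "yaw": 0, "fingers": 1}, {"delta_pos": [0, 0, -0.17], "yaw": 0, "fingers": 1}, {"delta_pos": [0, 0, -0.17], "yaw": 0, "fingers": 1}, {"delta_pos": [0, 0, -0.17], "yaw": 0, "fingers": 0.5}, {"delta_pos": [0, 0, -0.17], "yaw": 0, "fingers": 0.5}, {"delta_pos": [0, 0, -0.17], "yaw": 0, "fingers": 0.5}, {"delta_pos": [0, 0, -0.17], "yaw": 0, "fingers": 0.5}, {"delta_pos": [0, 0, -0.17], "yaw": 0, "fingers": 0.5}]'

```text
clock: 5.92
tool_pos: [0.5446, -0.1914, 0.0047]
eef_rot: [[0.281, 0.96, 0.001], [0.96, -0.281, -0.0], [-0.0, 0.001, -1.0]]
force: [0.8, -0.4, -0.5]
opening: 0.0621
grip_force: 66.5
```

Emit:
send_rows --motion '[{"delta_pos": [0, 0, 0], "yaw": 0, "fingers": 0.3}, {"delta_pos": [0, 0, 0], "yaw": 0, "fingers": 0.3}, {"delta_pos": [0, 0, 0], "yaw": 0, "fingers": 0.3}, {"delta_pos": [0, 0, 0], "yaw": 0, "fingers": 0.3}]'

```text
clock: 6.25
tool_pos: [0.5446, -0.1915, 0.0047]
eef_rot: [[0.281, 0.96, 0.001], [0.96, -0.281, -0.0], [-0.0, 0.001, -1.0]]
force: [0.5, 0.1, 0.5]
opening: 0.0627
grip_force: 66.6
```

Emit:
send_rows --motion '[{"delta_pos": [0, 0, 0.2], "yaw": 0, "fingers": 0.3}, {"delta_pos": [0, 0, 0.5], "yaw": 0, "fingers": 0.3}, {"delta_pos": [0, 0, 0.8], "yaw": 0, "fingers": 0.3}, {"delta_pos": [0, 0, 1], "yaw": 0, "fingers": 0.3}, {"delta_pos": [-0.1, 0.2, 1], "yaw": 0, "fingers": 0.3}, {"delta_pos": [-0.2, 0.5, 1], "yaw": 0.07, "fingers": 0.3}, {"delta_pos": [-0.2, 0.8, 1], "yaw": 0.07, "fingers": 0.3}, {"delta_pos": [-0.2, 1, 1], "yaw": 0.07, "fingers": 0.3}]'

```text
clock: 6.92
tool_pos: [0.5216, -0.0886, 0.1024]
eef_rot: [[0.227, 0.974, -0.005], [0.974, -0.227, 0.003], [0.002, -0.005, -1.0]]
force: [0.2, -0.3, -4.7]
opening: 0.0624
grip_force: 67.6
```

Emit:
send_rows --motion '[{"delta_pos": [-0.05, 0.25, 0], "yaw": 0, "fingers": 0.3}, {"delta_pos": [-0.15, 0.5, 0], "yaw": 0, "fingers": 0.3}, {"delta_pos": [-0.22, 0.8, 0], "yaw": 0, "fingers": 0.3}, {"delta_pos": [-0.22, 0.94, 0], "yaw": 0, "fingers": 0.3}, {"delta_pos": [-0.22, 0.94, 0], "yaw": 0, "fingers": 0.3}, {"delta_pos": [-0.22, 0.94, -0.2], "yaw": 0, "fingers": 0.3}, {"delta_pos": [-0.22, 0.94, -0.3], "yaw": 0, "fingers": 0.3}, {"delta_pos": [-0.22, 0.94, -0.3], "yaw": 0, "fingers": 0.3}]'

```text
clock: 7.58
tool_pos: [0.4987, 0.0025, 0.0701]
eef_rot: [[0.228, 0.974, -0.01], [0.974, -0.228, 0.0], [-0.002, -0.009, -1.0]]
force: [-0.8, 0.2, -4.5]
opening: 0.0623
grip_force: 67.6
```

```bash
python3 - <<'E'
from h import *
o,im,d,W=rects([(.503,.003)],.09,.13,"w5"); print(o["tool_pos"],o["eef_rot"][:2,1],o["clock"],o["force"])
E
```

```text
[502.1  13.2] [101.2 108. ] 25.7 ztop [0.1046 0.1226] bbox [  132   153   374   216 36250]
[0.49867826 0.00250409 0.07005877] [ 0.97360006 -0.22806768] 7.5833 [-0.79637121  0.20260328 -4.5012758 ]
```

View pics/w5.png

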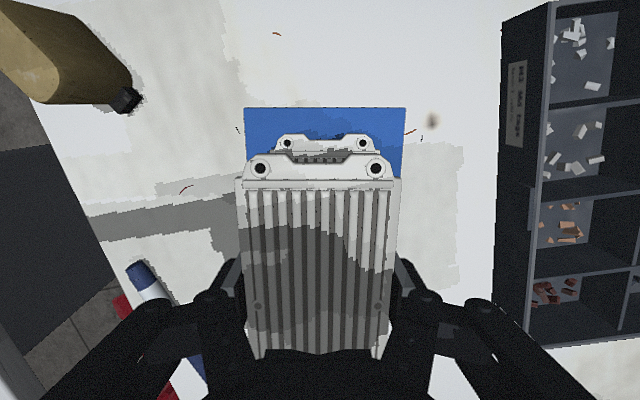

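The held driver's screws are at (260,168) and (376,168), and the base's are at (287,142) and (363,142). It's lined up, apart from the arm still settling in x. Lowering in part.

Emit:
send_rows --motion '[{"delta_pos": [0, 0, -0.08], "yaw": 0, "fingers": 0.3}, {"delta_pos": [0, 0, -0.15], "yaw": 0, "fingers": 0.3}, {"delta_pos": [0, 0, -0.15], "yaw": 0, "fingers": 0.3}, {"delta_pos": [0, 0, -0.15], "yaw": 0, "fingers": 0.3}, {"delta_pos": [0, 0, -0.15], "yaw": 0, "fingers": 0.3}]'

```text
clock: 8.05
tool_pos: [0.5024, 0.0026, 0.0596]
eef_rot: [[0.228, 0.974, 0.0], [0.974, -0.228, -0.0], [0.0, 0.0, -1.0]]
force: [0.7, -0.5, -3.8]
opening: 0.062
grip_force: 67.6
```

```bash
python3 - <<'E'
from h import *
o=env.get_obs(); im,d=env.snapshot("wrist"); W=cloud("wrist",d,o); print(o["tool_pos"],o["eef_rot"][:2,1],o["force"])
np.savez("w6.npz",im=im,W=W)
ax=np.array([np.cos(np.radians(-13.1)),np.sin(np.radians(-13.1))]); ay=np.array([-ax[1],ax[0]])
c=np.array([.5033,.0036]); L=W[...,:2]-c; x=L@ax*1000; y=L@ay*1000
for n,z0,z1,yr in (("base",.036,.046,(55,63)),("held",.08,.1,(45,53)),("held tip",.08,.1,(53,66))):
    m=(W[...,2]>z0)&(W[...,2]<z1)&(y>yr[0])&(y<yr[1])&(abs(x)<45); print(n,m.sum(),x[m].min(),x[m].max(),y[m].max(),W[...,2][m].mean()) if m.any() else print(n)
E
```

```text
[0.50236509 0.00256936 0.05957301] [ 0.97370032 -0.22783208] [ 0.65940291 -0.49833351 -3.79824124]
base 988 -27.95717183304745 27.605232158975433 61.41214586785864 0.0410299808044781
held 3466 -32.40336243936184 31.821059593483984 52.99998900567968 0.0937440359280068
held tip 2580 -28.361589684022917 28.114287701677284 60.711684460019065 0.09284287833565535
```

Emit:
send_rows --motion '[{"delta_pos": [0, 0, -0.06], "yaw": 0, "fingers": 0.3}, {"delta_pos": [0, 0, -0.11], "yaw": 0, "fingers": 0.3}, {"delta_pos": [0, 0, -0.125], "yaw": 0, "fingers": 0.3}, {"delta_pos": [0, 0, -0.125], "yaw": 0, "fingers": 0.3}, {"delta_pos": [0, 0, -0.125], "yaw": 0, "fingers": 0.3}]'

```text
clock: 8.52
tool_pos: [0.5023, 0.0031, 0.0471]
eef_rot: [[0.228, 0.974, 0.0], [0.974, -0.228, 0.001], [0.001, 0.0, -1.0]]
force: [-0.0, 1.3, -1.7]
opening: 0.0625
grip_force: 111.8
```

Emit:
send_rows --motion '[{"delta_pos": [0, 0, -0.005], "yaw": 0, "fingers": 0.8}, {"delta_pos": [0, 0, 0], "yaw": 0, "fingers": 1}, {"delta_pos": [0, 0, 0], "yaw": 0, "fingers": 1}, {"delta_pos": [0, 0, 0], "yaw": 0, "fingers": 1}, {"delta_pos": [0, 0, 0.2], "yaw": 0, "fingers": 1}, {"delta_pos": [0, 0, 0.5], "yaw": 0, "fingers": 1}, {"delta_pos": [0, 0, 0.8], "yaw": 0, "fingers": 1}, {"delta_pos": [0, 0, 1], "yaw": 0, "fingers": 1}]'

```text
clock: 9.18
tool_pos: [0.5033, 0.0025, 0.1501]
eef_rot: [[0.228, 0.974, 0.004], [0.974, -0.228, -0.001], [0.0, 0.004, -1.0]]
force: [1.1, 0.5, 1.2]
opening: 0.0855
grip_force: 0.0
```

Emit:
send_rows --motion '[{"delta_pos": [0, 0, 0.2], "yaw": 0, "fingers": 1}, {"delta_pos": [0, 0, 0.5], "yaw": 0, "fingers": 1}, {"delta_pos": [0, 0, 0.5], "yaw": 0, "fingers": 1}, {"delta_pos": [0, 0, 0.5], "yaw": 0, "fingers": 1}]'

```text
clock: 9.52
tool_pos: [0.5036, 0.0025, 0.1995]
eef_rot: [[0.228, 0.974, 0.006], [0.974, -0.228, -0.001], [0.001, 0.006, -1.0]]
force: [-0.2, 0.1, -0.9]
opening: 0.0857
grip_force: 0.0
```

```bash
python3 - <<'E'
from h import *
o,im,d,W=rects([(.503,.003)],.07,.09,"w7"); print(o["tool_pos"],o["eef_rot"][:2,1],o["clock"],o["opening"])
E
```

```text
[ 5.027e+02 -1.000e-01] [122.3  64.2] 82.8 ztop [0.0811 0.0823] bbox [ 274  128   80  131 8463]
[0.50358617 0.00250256 0.19949854] [ 0.97371202 -0.22770422] 9.5167 0.08570212373725704
```

The driver seems to have rotated about 6° on release, so I'll look.

View pics/w7.png

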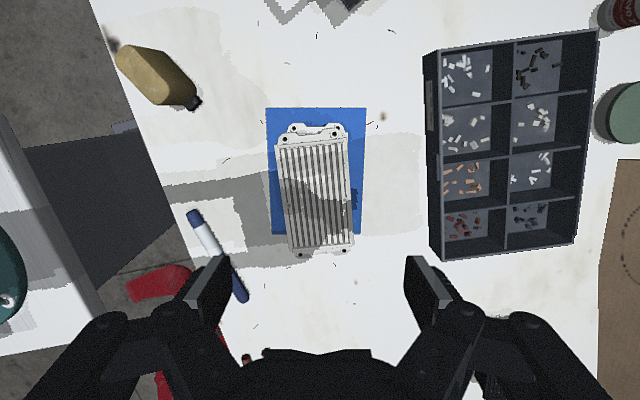

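```bash
python3 - <<'E'
from h import *
z=np.load("w7.npz"); W=z["W"]; im=z["im"]
ax=np.array([np.cos(np.radians(-13.1)),np.sin(np.radians(-13.1))]); ay=np.array([-ax[1],ax[0]])
L=W[...,:2]-[.5033,.0036]; x=L@ax*1000; y=L@ay*1000
for z0,z1 in ((.036,.046),(.012,.036),(.07,.09)):
    m=(W[...,2]>z0)&(W[...,2]<z1)&(abs(y)<85)&(abs(x)<55)
    print(z0,m.sum())
    for a in range(-80,80,10):
        k=m&(y>=a)&(y<a+10)
        if k.sum()>5: print(a,k.sum(),x[k].min().round(1),x[k].max().round(1),y[k].max().round(1))
c=cv2.resize(im[80:280,220:420],None,fx=3,fy=3,interpolation=cv2.INTER_CUBIC); cv2.imwrite("pics/c7.png",c[...,::-1])
E
```

```text
0.036 449
40 19 26.2 31.6 49.6
50 404 -31.3 31.3 60.0
60 24 -23.1 23.1 60.9
0.012 0
0.07 8463
-70 134 -22.3 30.6 -60.0
-60 545 -26.9 36.2 -50.0
-50 624 -27.7 36.1 -40.0
-40 652 -29.1 35.9 -30.0
-30 683 -29.8 34.4 -20.0
-20 696 -31.2 33.2 -10.0
-10 713 -31.9 32.9 -0.0
0 758 -33.1 31.6 10.0
10 775 -33.9 30.3 20.0
20 793 -35.3 29.1 30.0
30 804 -35.9 28.7 39.9
40 854 -36.5 27.7 49.9
50 432 -32.3 26.4 58.9
```

View pics/c7.png

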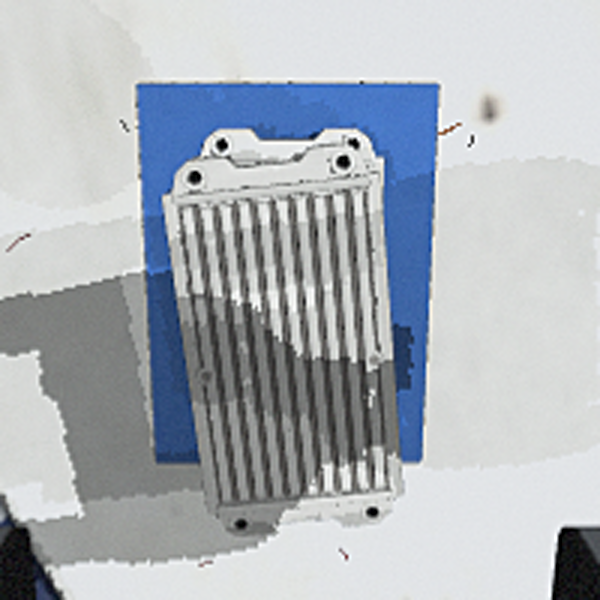

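The base is still in place. The upper driver has turned about 6° and slid about 3.5 mm: its screws are at crop (195,178) and (343,162), against the base's at (222,145) and (352,143). I'll regrasp it, lift a little, turn it back and release more gently.

Emit:
send_rows --motion '[{"delta_pos": [0, -0.04, -0.2], "yaw": 0.132, "fingers": 1}, {"delta_pos": [0, -0.04, -0.5], "yaw": 0.132, "fingers": 1}, {"delta_pos": [0, -0.04, -0.8], "yaw": 0.132, "fingers": 1}, {"delta_pos": [0, -0.04, -1], "yaw": 0.132, "fingers": 1}, {"delta_pos": [0, -0.04, -1], "yaw": 0.132, "fingers": 1}, {"delta_pos": [0, -0.04, -1], "yaw": 0.132, "fingers": 1}]'

```text
clock: 10.07
tool_pos: [0.5003, -0.0011, 0.0943]
eef_rot: [[0.126, 0.992, -0.006], [0.992, -0.126, 0.001], [-0.0, -0.006, -1.0]]
force: [0.5, 1.0, -0.0]
opening: 0.0853
grip_force: 0.0
```

Emit:
send_rows --motion '[{"delta_pos": [0, 0, -0.2], "yaw": 0, "fingers": 1}, {"delta_pos": [0, 0, -0.4], "yaw": 0, "fingers": 1}, {"delta_pos": [0, 0, -0.5], "yaw": 0, "fingers": 1}, {"delta_pos": [0, 0, -0.5], "yaw": 0, "fingers": 1}, {"delta_pos": [0, 0, -0.5], "yaw": 0, "fingers": 1}]'

```text
clock: 10.48
tool_pos: [0.5026, -0.0013, 0.0476]
eef_rot: [[0.126, 0.992, 0.001], [0.992, -0.126, -0.0], [0.0, 0.001, -1.0]]
force: [0.0, -0.2, -0.2]
opening: 0.0851
grip_force: 0.0
```

Emit:
send_rows --motion '[{"delta_pos": [0, 0, 0], "yaw": 0, "fingers": 0.8}, {"delta_pos": [0, 0, 0], "yaw": 0, "fingers": 0.7}, {"delta_pos": [0, 0, 0], "yaw": 0, "fingers": 0.5}, {"delta_pos": [0, 0, 0], "yaw": 0, "fingers": 0.3}, {"delta_pos": [0, 0, 0], "yaw": 0, "fingers": 0.3}, {"delta_pos": [0, 0, 0], "yaw": 0, "fingers": 0.3}]'

```text
clock: 10.98
tool_pos: [0.5035, -0.0012, 0.049]
eef_rot: [[0.126, 0.992, 0.004], [0.992, -0.126, -0.0], [0.0, 0.004, -1.0]]
force: [-2.9, -0.0, 6.1]
opening: 0.0622
grip_force: 89.3
```

Emit:
send_rows --motion '[{"delta_pos": [0, 0, 0.1], "yaw": 0, "fingers": 0.3}, {"delta_pos": [0, 0, 0.15], "yaw": 0, "fingers": 0.3}, {"delta_pos": [0, 0.04, 0.15], "yaw": -0.132, "fingers": 0.3}, {"delta_pos": [0, 0.04, 0.15], "yaw": -0.132, "fingers": 0.3}, {"delta_pos": [0, 0.04, 0.15], "yaw": -0.132, "fingers": 0.3}, {"delta_pos": [0, 0.04, 0.15], "yaw": -0.132, "fingers": 0.3}]'

```text
clock: 11.48
tool_pos: [0.5017, 0.0026, 0.0613]
eef_rot: [[0.226, 0.974, -0.001], [0.974, -0.226, -0.0], [-0.0, -0.001, -1.0]]
force: [0.6, 0.3, -4.1]
opening: 0.0625
grip_force: 88.5
```

```bash
cat >> h.py <<'E'
def align(levels):
    o=env.get_obs(); im,d=env.snapshot("wrist"); W=cloud("wrist",d,o); print(o["tool_pos"].round(4),o["eef_rot"][:2,1].round(3),o["force"].round(1),o["clock"])
    ax=np.array([np.cos(np.radians(-13.1)),np.sin(np.radians(-13.1))]); ay=np.array([-ax[1],ax[0]])
    L=W[...,:2]-[.5033,.0036]; x=L@ax*1000; y=L@ay*1000
    for z0,z1 in levels:
        for a in (-45,-15,0,15,30,45,53):
            m=(W[...,2]>z0)&(W[...,2]<z1)&(y>a)&(y<a+8)&(abs(x)<38)
            if m.sum()>5: print(z0,a,m.sum(),x[m].min().round(1),x[m].max().round(1),y[m].max().round(1),W[...,2][m].mean().round(4))
    return o,im,W
E
python3 - <<'E'
from h import *
align([(.036,.046),(.085,.105)])
E
```

```text
[0.5017 0.0026 0.0613] [ 0.974 -0.226] [ 0.6  0.3 -4.1] 11.4833
0.036 45 960 -32.3 31.8 53.0 0.0419
0.036 53 1290 -28.8 28.3 61.0 0.0411
0.085 -15 2172 -32.4 31.8 -7.0 0.094
0.085 0 2677 -36.2 34.8 8.0 0.0947
0.085 15 2646 -34.8 29.9 23.0 0.0938
0.085 30 2974 -35.7 29.0 38.0 0.0938
0.085 45 3247 -36.2 27.6 53.0 0.0934
0.085 53 1663 -31.7 23.5 60.0 0.0925
```

Emit:
send_rows --motion '[{"delta_pos": [0, 0, 0.3], "yaw": 0, "fingers": 0.3}, {"delta_pos": [0, 0, 0.3], "yaw": 0, "fingers": 0.3}, {"delta_pos": [0, 0, 0.3], "yaw": 0, "fingers": 0.3}, {"delta_pos": [0, 0, 0.3], "yaw": 0, "fingers": 0.3}, {"delta_pos": [0, 0, 0.3], "yaw": 0, "fingers": 0.3}]'

```text
clock: 11.95
tool_pos: [0.5012, 0.0028, 0.0904]
eef_rot: [[0.227, 0.974, -0.002], [0.974, -0.227, 0.0], [-0.0, -0.002, -1.0]]
force: [-1.2, 0.0, -5.5]
opening: 0.0624
grip_force: 88.6
```

```bash
python3 - <<'E'
from h import *
o,im,W=align([(.036,.046),(.115,.135)]); print(o["moment"],o["eef_rot"],o["grip_force"],o["opening"])
np.savez("w8.npz",im=im,W=W)
# fingers in the tool frame: points beside driver
P=(W-o["tool_pos"])@o["eef_rot"]*1000
for s in (-1,1):
    for z0 in range(-60,10,10):
        m=(P[...,1]*s>33)&(P[...,1]*s<70)&(P[...,2]>z0)&(P[...,2]<z0+10)&(abs(P[...,0])<40)
        if m.sum()>5: print(s,z0,m.sum(),[np.percentile(P[...,0][m],[2,98]).round(1),np.percentile(P[...,1][m],[2,98]).round(1)])
E
```

```text
[0.5012 0.0028 0.0904] [ 0.974 -0.227] [-1.2  0.  -5.5] 11.95
0.036 45 1098 -32.2 31.9 53.0 0.0419
0.036 53 937 -28.1 28.2 60.8 0.0412
0.115 -15 2160 -32.9 30.9 -7.0 0.123
0.115 0 2802 -36.5 34.1 8.0 0.1243
0.115 15 2652 -35.2 29.6 23.0 0.1229
0.115 30 2962 -36.1 28.4 38.0 0.1229
0.115 45 3229 -36.7 27.2 53.0 0.1225
0.115 53 1656 -31.9 23.1 60.1 0.1216
[ 0.01505147  0.00575017 -0.01118553] [[ 2.27484529e-01  9.73778667e-01 -2.42847778e-03]
 [ 9.73781639e-01 -2.27484652e-01  2.28983794e-04]
 [-3.29461889e-04 -2.41689734e-03 -9.99997025e-01]] 88.58694472408388 0.06237111645334669
-1 -60 2001 [array([-6.6, 14.5]), array([-61.1, -33.9])]
-1 -50 289 [array([ 7.1, 14.2]), array([-50.9, -33.2])]
-1 -40 312 [array([ 7.4, 39.1]), array([-43.8, -33.1])]
-1 -30 187 [array([ 7.1, 12.1]), array([-44.2, -34.1])]
-1 -20 72 [array([ 7.1, 11.4]), array([-44.2, -37. ])]
1 -60 2057 [array([-6.6, 14.7]), array([33.8, 62.4])]
1 -50 416 [array([ 1.5, 14.4]), array([33.1, 51.8])]
1 -40 321 [array([-22.9,  12.4]), array([33.1, 45.1])]
1 -30 257 [array([-12. ,  12.2]), array([33.3, 45.1])]
1 -20 121 [array([ 7. , 12.2]), array([34.9, 45.2])]
```

The driver sits twisted +3.6° in the pads. I'll turn it out, shift by the remainder, and check.

Emit:
send_rows --motion '[{"delta_pos": [0.018, 0.0, -0.1], "yaw": -0.08, "fingers": 0.3}, {"delta_pos": [0.018, 0, -0.25], "yaw": -0.08, "fingers": 0.3}, {"delta_pos": [0.018, 0, -0.3], "yaw": -0.08, "fingers": 0.3}, {"delta_pos": [0.018, 0, -0.3], "yaw": -0.08, "fingers": 0.3}, {"delta_pos": [0.018, 0, -0.3], "yaw": -0.08, "fingers": 0.3}, {"delta_pos": [0.018, 0, -0.3], "yaw": -0.08, "fingers": 0.3}]'

```text
clock: 12.5
tool_pos: [0.5043, 0.0027, 0.0623]
eef_rot: [[0.288, 0.958, 0.001], [0.958, -0.288, -0.0], [0.0, 0.001, -1.0]]
force: [0.3, -0.6, -4.6]
opening: 0.0623
grip_force: 88.5
```

```bash
python3 - <<'E'
from h import *
o,im,W=align([(.036,.046),(.085,.105)])
E
```

```text
[0.5043 0.0027 0.0623] [ 0.958 -0.288] [ 0.3 -0.6 -4.6] 12.5
0.036 45 865 -31.6 31.5 53.0 0.0419
0.036 53 1259 -28.6 28.2 61.0 0.0411
0.085 -45 8 25.4 29.7 -37.0 0.0936
0.085 -15 2133 -30.7 32.9 -7.0 0.0949
0.085 0 2560 -31.1 37.0 8.0 0.0953
0.085 15 2638 -30.7 33.4 23.0 0.0948
0.085 30 2956 -30.9 33.2 38.0 0.0948
0.085 45 3257 -30.8 33.2 53.0 0.0944
0.085 53 1940 -26.4 29.1 59.5 0.0937
```

Emit:
send_rows --motion '[{"delta_pos": [-0.008, 0.017, -0.05], "yaw": 0, "fingers": 0.3}, {"delta_pos": [-0.008, 0.017, -0.1], "yaw": 0, "fingers": 0.3}, {"delta_pos": [-0.008, 0.017, -0.11], "yaw": 0, "fingers": 0.3}, {"delta_pos": [-0.008, 0.017, -0.12], "yaw": 0, "fingers": 0.3}, {"delta_pos": [-0.008, 0.017, -0.125], "yaw": 0, "fingers": 0.3}, {"delta_pos": [-0.008, 0.017, -0.125], "yaw": 0, "fingers": 0.3}]'

```text
clock: 13.05
tool_pos: [0.5032, 0.0044, 0.0493]
eef_rot: [[0.288, 0.958, 0.0], [0.958, -0.288, -0.0], [-0.0, 0.0, -1.0]]
force: [0.2, -0.5, -3.8]
opening: 0.0625
grip_force: 88.6
```

```bash
python3 - <<'E'
from h import *
o,im,W=align([(.036,.046),(.07,.09)]); print(o["moment"])
E
```

```text
[0.5032 0.0044 0.0493] [ 0.958 -0.288] [ 0.2 -0.5 -3.8] 13.05
0.036 45 281 -15.8 11.8 53.0 0.042
0.036 53 1310 -28.1 27.7 61.0 0.041
0.07 -15 2079 -32.0 31.8 -7.0 0.0819
0.07 0 2467 -31.6 32.2 8.0 0.0821
0.07 15 2657 -36.7 32.1 23.0 0.0819
0.07 30 2905 -32.0 31.9 38.0 0.0819
0.07 45 3334 -32.2 31.6 53.0 0.0816
0.07 53 2471 -28.8 27.9 61.0 0.0808
[ 0.01779705 -0.00765825  0.01750179]
```

Emit:
send_rows --motion '[{"delta_pos": [0, 0, -0.005], "yaw": 0, "fingers": 0.3}, {"delta_pos": [0, 0, -0.005], "yaw": 0, "fingers": 0.3}, {"delta_pos": [0, 0, -0.005], "yaw": 0, "fingers": 0.72}, {"delta_pos": [0, 0, -0.005], "yaw": 0, "fingers": 0.73}, {"delta_pos": [0, 0, -0.005], "yaw": 0, "fingers": 0.74}, {"delta_pos": [0, 0, -0.005], "yaw": 0, "fingers": 0.75}, {"delta_pos": [0, 0, -0.005], "yaw": 0, "fingers": 0.76}, {"delta_pos": [0, 0, -0.005], "yaw": 0, "fingers": 0.77}]'

```text
clock: 13.77
tool_pos: [0.503, 0.0045, 0.049]
eef_rot: [[0.288, 0.958, -0.0], [0.958, -0.288, 0.0], [-0.0, -0.0, -1.0]]
force: [-0.8, 0.8, -0.8]
opening: 0.0658
grip_force: 0.7
```

```bash
python3 - <<'E'
from h import *
o,im,W=align([(.036,.046),(.07,.09)]); print(o["opening"],o["grip_force"])
E
```

```text
[0.503  0.0045 0.049 ] [ 0.958 -0.288] [-0.8  0.8 -0.8] 13.7667
0.036 45 257 -16.0 11.1 53.0 0.0419
0.036 53 1271 -28.0 27.6 61.0 0.0411
0.07 -15 2153 -33.9 32.8 -7.0 0.0812
0.07 0 2626 -33.5 33.8 8.0 0.0814
0.07 15 2690 -38.0 31.3 23.0 0.0813
0.07 30 2890 -32.8 31.3 38.0 0.0812
0.07 45 3332 -32.8 31.6 53.0 0.081
0.07 53 2513 -28.9 27.9 61.0 0.0801
0.06579110356289666 0.6657566888844713
```

Emit:
send_rows --motion '[{"delta_pos": [0, 0, 0], "yaw": 0, "fingers": 0.8}, {"delta_pos": [0, 0, 0], "yaw": 0, "fingers": 0.84}, {"delta_pos": [0, 0, 0], "yaw": 0, "fingers": 0.88}, {"delta_pos": [0, 0, 0], "yaw": 0, "fingers": 0.94}, {"delta_pos": [0, 0, 0], "yaw": 0, "fingers": 1}, {"delta_pos": [0, 0, 0], "yaw": 0, "fingers": 1}, {"delta_pos": [0, 0, 0], "yaw": 0, "fingers": 1}]'

```text
clock: 14.4
tool_pos: [0.5032, 0.0044, 0.0489]
eef_rot: [[0.288, 0.958, 0.0], [0.958, -0.288, -0.0], [0.0, 0.0, -1.0]]
force: [0.2, -0.5, 1.1]
opening: 0.0857
grip_force: 0.0
```

```bash
python3 - <<'E'
from h import *
o,im,W=align([(.036,.046),(.07,.09)]); print(o["opening"],o["grip_force"])
E
```

```text
[0.5032 0.0044 0.0489] [ 0.958 -0.288] [ 0.2 -0.5  1.1] 14.4
0.036 45 256 -16.2 31.1 53.0 0.0419
0.036 53 1271 -27.9 27.8 61.0 0.0411
0.07 -45 26 28.2 32.1 -37.0 0.0799
0.07 -15 2087 -32.6 32.0 -7.0 0.0811
0.07 0 2312 -32.3 31.9 8.0 0.0812
0.07 15 2587 -32.6 31.7 23.0 0.0812
0.07 30 2905 -32.8 31.3 38.0 0.0812
0.07 45 3317 -33.0 31.2 53.0 0.081
0.07 53 2528 -29.1 27.7 61.0 0.0801
0.08567576387821262 0.0
```

Slow opening left it flush to about 0.5 mm. Now lifting and heading to driver b.

Emit:
send_rows --motion '[{"delta_pos": [0, 0, 0.1], "yaw": 0, "fingers": 1}, {"delta_pos": [0, 0, 0.25], "yaw": 0, "fingers": 1}, {"delta_pos": [0, 0, 0.5], "yaw": 0, "fingers": 1}, {"delta_pos": [0, 0, 0.8], "yaw": 0, "fingers": 1}, {"delta_pos": [0, 0, 1], "yaw": 0, "fingers": 1}, {"delta_pos": [0, 0, 1], "yaw": 0, "fingers": 1}]'

```text
clock: 14.95
tool_pos: [0.5065, 0.0041, 0.1556]
eef_rot: [[0.288, 0.957, 0.012], [0.958, -0.288, -0.001], [0.002, 0.012, -1.0]]
force: [0.1, 0.7, 0.7]
opening: 0.0855
grip_force: 0.0
```

```bash
python3 - <<'E'
from h import *
o,im,d,W=rects([(.503,.003)],.07,.09); print(o["tool_pos"])
E
```

```text
[502.8   3.3] [122.4  64.4] 77.4 ztop [0.0811 0.0823] bbox [  263   132    92   152 11635]
[0.50646671 0.00414937 0.15555897]
```

Emit:
send_rows --motion '[{"delta_pos": [0.1, -0.25, 0.3], "yaw": 0.13, "fingers": 1}, {"delta_pos": [0.25, -0.6, 0.3], "yaw": 0.27, "fingers": 1}, {"delta_pos": [0.4, -0.9, 0.3], "yaw": 0.4, "fingers": 1}, {"delta_pos": [0.53, -1, 0.3], "yaw": 0.527, "fingers": 1}, {"delta_pos": [0.53, -1, 0.3], "yaw": 0.527, "fingers": 1}]'

```text
clock: 15.42
tool_pos: [0.5569, -0.0982, 0.177]
eef_rot: [[-0.12, 0.993, -0.002], [0.993, 0.12, -0.0], [0.0, -0.002, -1.0]]
force: [-0.2, 0.6, 0.7]
opening: 0.0851
grip_force: 0.0
```

Emit:
send_rows --motion '[{"delta_pos": [0, -0.4, 0], "yaw": 0, "fingers": 1}, {"delta_pos": [0, -0.8, 0], "yaw": 0, "fingers": 1}, {"delta_pos": [0, -1, 0], "yaw": 0, "fingers": 1}]'

```text
clock: 15.67
tool_pos: [0.555, -0.1978, 0.1774]
eef_rot: [[-0.118, 0.993, -0.003], [0.993, 0.118, -0.001], [-0.0, -0.003, -1.0]]
force: [0.3, 0.4, -0.7]
opening: 0.0852
grip_force: 0.0
```

Emit:
send_rows --motion '[{"delta_pos": [0, -0.4, 0], "yaw": 0, "fingers": 1}, {"delta_pos": [0, -0.8, 0], "yaw": 0, "fingers": 1}, {"delta_pos": [0, -1, 0], "yaw": 0, "fingers": 1}]'

```text
clock: 15.92
tool_pos: [0.5548, -0.2983, 0.1773]
eef_rot: [[-0.117, 0.993, -0.003], [0.993, 0.117, -0.0], [0.0, -0.003, -1.0]]
force: [0.1, 0.3, -0.5]
opening: 0.0853
grip_force: 0.0
```

Emit:
send_rows --motion '[{"delta_pos": [0, -0.4, 0], "yaw": 0, "fingers": 1}, {"delta_pos": [0, -0.74, -0.3], "yaw": 0, "fingers": 1}, {"delta_pos": [0, -0.74, -0.6], "yaw": 0, "fingers": 1}, {"delta_pos": [0, -0.74, -0.9], "yaw": 0, "fingers": 1}, {"delta_pos": [0, -0.74, -0.9], "yaw": 0, "fingers": 1}, {"delta_pos": [0, -0.74, -0.9], "yaw": 0, "fingers": 1}, {"delta_pos": [0, -0.74, -0.9], "yaw": 0, "fingers": 1}]'

```text
clock: 16.5
tool_pos: [0.5568, -0.3689, 0.0902]
eef_rot: [[-0.121, 0.993, 0.001], [0.993, 0.121, -0.001], [-0.001, 0.001, -1.0]]
force: [0.2, 0.3, 1.3]
opening: 0.0856
grip_force: 0.0
```

```bash
python3 - <<'E'
from h import *
o,im,d,W=rects([(.557,-.37)],.025,.06); print(o["tool_pos"],o["eef_rot"][:2,1],o["clock"])
E
```

```text
[ 556.9 -369.8] [ 64.2 122.1] 7.1 ztop [0.039  0.0401] bbox [  268   135    98   162 14096]
[ 0.55679694 -0.36893879  0.09021021] [0.99259459 0.12146979] 16.5
```

Emit:
send_rows --motion '[{"delta_pos": [0, 0, -0.3], "yaw": 0, "fingers": 1}, {"delta_pos": [0, 0, -0.6], "yaw": 0, "fingers": 1}, {"delta_pos": [0, 0, -0.8], "yaw": 0, "fingers": 1}, {"delta_pos": [0, 0, -0.84], "yaw": 0, "fingers": 1}, {"delta_pos": [0, 0, -0.84], "yaw": 0, "fingers": 1}, {"delta_pos": [0, 0, -0.84], "yaw": 0, "fingers": 1}]'

```text
clock: 17.05
tool_pos: [0.5578, -0.3703, 0.0078]
eef_rot: [[-0.122, 0.993, 0.004], [0.993, 0.122, -0.003], [-0.003, 0.003, -1.0]]
force: [0.1, -1.1, 0.7]
opening: 0.0856
grip_force: 0.0
```

Emit:
send_rows --motion '[{"delta_pos": [0, 0, 0], "yaw": 0, "fingers": 0.8}, {"delta_pos": [0, 0, 0], "yaw": 0, "fingers": 0.75}, {"delta_pos": [0, 0, 0], "yaw": 0, "fingers": 0.6}, {"delta_pos": [0, 0, 0], "yaw": 0, "fingers": 0.3}, {"delta_pos": [0, 0, 0], "yaw": 0, "fingers": 0.3}, {"delta_pos": [0, 0, 0], "yaw": 0, "fingers": 0.3}, {"delta_pos": [0, 0, 0], "yaw": 0, "fingers": 0.3}]'

```text
clock: 17.63
tool_pos: [0.5572, -0.3709, 0.0085]
eef_rot: [[-0.121, 0.993, 0.003], [0.993, 0.121, -0.004], [-0.004, 0.003, -1.0]]
force: [-1.6, -0.0, 6.2]
opening: 0.0621
grip_force: 66.6
```

Emit:
send_rows --motion '[{"delta_pos": [0, 0, 0.15], "yaw": 0, "fingers": 0.3}, {"delta_pos": [0, 0, 0.4], "yaw": 0, "fingers": 0.3}, {"delta_pos": [0, 0, 0.7], "yaw": 0, "fingers": 0.3}, {"delta_pos": [0, 0, 1], "yaw": 0, "fingers": 0.3}, {"delta_pos": [0, 0, 1], "yaw": 0, "fingers": 0.3}]'

```text
clock: 18.05
tool_pos: [0.5593, -0.372, 0.113]
eef_rot: [[-0.121, 0.993, 0.011], [0.993, 0.121, -0.008], [-0.01, 0.01, -1.0]]
force: [1.6, -1.5, -1.0]
opening: 0.0619
grip_force: 67.7
```

Emit:
send_rows --motion '[{"delta_pos": [-0.1, 0.25, 0.4], "yaw": -0.05, "fingers": 0.3}, {"delta_pos": [-0.2, 0.5, 0.4], "yaw": -0.12, "fingers": 0.3}, {"delta_pos": [-0.3, 0.75, 0.4], "yaw": -0.2, "fingers": 0.3}, {"delta_pos": [-0.4, 1, 0.4], "yaw": -0.28, "fingers": 0.3}]'

```text
clock: 18.38
tool_pos: [0.5154, -0.2684, 0.1437]
eef_rot: [[0.102, 0.995, -0.0], [0.995, -0.102, 0.001], [0.001, -0.001, -1.0]]
force: [-0.4, 0.1, -5.5]
opening: 0.0618
grip_force: 68.7
```

Emit:
send_rows --motion '[{"delta_pos": [0, 0.3, 0], "yaw": -0.05, "fingers": 0.3}, {"delta_pos": [0, 0.6, 0], "yaw": -0.1, "fingers": 0.3}, {"delta_pos": [0, 1, 0], "yaw": -0.17, "fingers": 0.3}, {"delta_pos": [0, 1, 0], "yaw": -0.17, "fingers": 0.3}]'

```text
clock: 18.72
tool_pos: [0.5149, -0.162, 0.1425]
eef_rot: [[0.226, 0.974, -0.003], [0.974, -0.226, 0.008], [0.007, -0.005, -1.0]]
force: [-0.0, -0.0, -5.3]
opening: 0.0627
grip_force: 68.7
```

Emit:
send_rows --motion '[{"delta_pos": [-0.1, 0.3, 0], "yaw": 0, "fingers": 0.3}, {"delta_pos": [-0.13, 0.6, 0], "yaw": 0, "fingers": 0.3}, {"delta_pos": [-0.13, 1, 0], "yaw": 0, "fingers": 0.3}, {"delta_pos": [-0.13, 1, 0], "yaw": 0, "fingers": 0.3}]'

```text
clock: 19.05
tool_pos: [0.5016, -0.0625, 0.1428]
eef_rot: [[0.223, 0.975, -0.003], [0.975, -0.223, 0.007], [0.006, -0.005, -1.0]]
force: [0.2, 0.7, -5.0]
opening: 0.0622
grip_force: 68.8
```

Emit:
send_rows --motion '[{"delta_pos": [0, 0.3, 0], "yaw": 0, "fingers": 0.3}, {"delta_pos": [0, 0.55, 0], "yaw": 0, "fingers": 0.3}, {"delta_pos": [0, 0.73, 0], "yaw": 0, "fingers": 0.3}, {"delta_pos": [0, 0.73, 0], "yaw": 0, "fingers": 0.3}, {"delta_pos": [0, 0.73, 0], "yaw": 0, "fingers": 0.3}, {"delta_pos": [0, 0.73, 0], "yaw": 0, "fingers": 0.3}]'

```text
clock: 19.55
tool_pos: [0.5026, 0.003, 0.1437]
eef_rot: [[0.23, 0.973, -0.002], [0.973, -0.23, -0.001], [-0.001, -0.002, -1.0]]
force: [-1.1, 0.0, -4.6]
opening: 0.0623
grip_force: 68.8
```

```bash
python3 - <<'E'
from h import *
o,im,W=align([(.07,.09),(.16,.20)]); print(o["opening"],o["grip_force"])
E
```

```text
[0.5026 0.003  0.1437] [ 0.973 -0.23 ] [-1.1  0.  -4.6] 19.55
0.07 45 915 -32.9 30.7 53.0 0.0811
0.07 53 788 -29.2 27.8 61.0 0.0802
0.16 -45 40 -30.4 30.8 -37.0 0.1731
0.16 -15 2139 -32.1 32.1 -7.0 0.1745
0.16 0 2804 -34.8 35.1 8.0 0.1763
0.16 15 2539 -31.9 32.0 23.0 0.1743
0.16 30 2870 -32.2 32.2 38.0 0.1744
0.16 45 3302 -32.1 32.2 53.0 0.1742
0.16 53 2568 -28.5 28.5 61.0 0.1734
0.06233478483422715 68.83440172299743
```

Emit:
send_rows --motion '[{"delta_pos": [-0.003, 0, -0.15], "yaw": 0, "fingers": 0.3}, {"delta_pos": [-0.003, 0, -0.3], "yaw": 0, "fingers": 0.3}, {"delta_pos": [-0.003, 0, -0.42], "yaw": 0, "fingers": 0.3}, {"delta_pos": [-0.003, 0, -0.48], "yaw": 0, "fingers": 0.3}, {"delta_pos": [-0.003, 0, -0.48], "yaw": 0, "fingers": 0.3}, {"delta_pos": [-0.003, 0, -0.48], "yaw": 0, "fingers": 0.3}, {"delta_pos": [-0.003, 0, -0.48], "yaw": 0, "fingers": 0.3}]'

```text
clock: 20.18
tool_pos: [0.5036, 0.0032, 0.0977]
eef_rot: [[0.23, 0.973, 0.002], [0.973, -0.23, -0.0], [0.0, 0.002, -1.0]]
force: [0.3, -0.5, -4.4]
opening: 0.0623
grip_force: 68.8
```

```bash
python3 - <<'E'
from h import *
o,im,W=align([(.07,.09),(.11,.14)]); print(o["opening"],o["grip_force"])
E
```

```text
[0.5036 0.0032 0.0977] [ 0.973 -0.23 ] [ 0.3 -0.5 -4.4] 20.1833
0.07 45 243 -13.3 14.8 53.0 0.0806
0.07 53 1058 -28.0 26.7 61.0 0.0801
0.11 -45 34 -29.7 31.8 -37.1 0.1271
0.11 -15 2116 -31.3 33.1 -7.0 0.1285
0.11 0 2511 -32.5 34.1 8.0 0.1291
0.11 15 2557 -31.4 32.9 23.0 0.1284
0.11 30 2868 -31.4 33.1 38.0 0.1285
0.11 45 3296 -31.1 33.0 53.0 0.1284
0.11 53 2631 -28.0 29.8 61.0 0.1276
0.062337179489211456 68.82252864539623
```

Emit:
send_rows --motion '[{"delta_pos": [-0.011, 0.002, -0.04], "yaw": 0, "fingers": 0.3}, {"delta_pos": [-0.011, 0.002, -0.07], "yaw": 0, "fingers": 0.3}, {"delta_pos": [-0.011, 0.002, -0.077], "yaw": 0, "fingers": 0.3}, {"delta_pos": [-0.011, 0.002, -0.077], "yaw": 0, "fingers": 0.3}, {"delta_pos": [-0.011, 0.002, -0.077], "yaw": 0, "fingers": 0.3}, {"delta_pos": [-0.011, 0.002, -0.077], "yaw": 0, "fingers": 0.3}]'

```text
clock: 20.73
tool_pos: [0.5021, 0.004, 0.0897]
eef_rot: [[0.23, 0.973, 0.001], [0.973, -0.23, 0.001], [0.001, 0.001, -1.0]]
force: [0.1, 2.2, -0.5]
opening: 0.062
grip_force: 83.5
```

```bash
python3 - <<'E'
from h import *
o,im,W=align([(.07,.09),(.11,.14)]); print(o["opening"],o["grip_force"])
L=W[...,:2]-[.5033,.0036]; a=np.radians(76.9); y=(L@[np.cos(a),np.sin(a)])*1000; x=(L@[np.sin(a),-np.cos(a)])*1000
for z0,z1 in((.036,.046),(.074,.085),(.11,.13)):
    m=(W[...,2]>z0)&(W[...,2]<z1)&(abs(x)<38)&(y>50)&(y<75); print(z0,m.sum(),np.percentile(y[m],[99.5,100]) if m.any() else 0)
E
```

```text
[0.5021 0.004  0.0897] [ 0.973 -0.23 ] [ 0.1  2.2 -0.5] 20.7333
0.07 45 316 -27.8 30.8 53.0 0.0808
0.07 53 1212 -29.3 27.0 61.0 0.0801
0.11 -45 11 -30.4 29.6 -37.1 0.119
0.11 -15 2079 -32.4 31.7 -7.0 0.1205
0.11 0 2771 -35.4 33.9 8.0 0.1221
0.11 15 2531 -34.1 30.3 23.0 0.1203
0.11 30 2846 -35.0 29.3 38.0 0.1203
0.11 45 3205 -35.6 28.7 53.0 0.12
0.11 53 2179 -31.7 25.5 61.0 0.1192
0.06201682072717043 83.49551435137982
0.036 742 [61.2456837  61.30645886]
0.074 1519 [60.83719331 60.9890165 ]
0.11 3470 [61.11752541 61.42041315]
```

Touching down under grip twists the driver by 3°. I'll lift, turn it back, and release about 0.8 mm above the pile, as worked for the first one.

Emit:
send_rows --motion '[{"delta_pos": [0, 0, 0.06], "yaw": 0, "fingers": 0.3}, {"delta_pos": [0, 0, 0.06], "yaw": 0, "fingers": 0.3}, {"delta_pos": [0, 0, 0.06], "yaw": -0.066, "fingers": 0.3}, {"delta_pos": [0, 0, 0.06], "yaw": -0.066, "fingers": 0.3}, {"delta_pos": [0, 0, 0.06], "yaw": -0.066, "fingers": 0.3}, {"delta_pos": [0, 0, 0.06], "yaw": -0.066, "fingers": 0.3}]'

```text
clock: 21.28
tool_pos: [0.5015, 0.0035, 0.0948]
eef_rot: [[0.279, 0.96, -0.001], [0.96, -0.279, -0.0], [-0.0, -0.0, -1.0]]
force: [-0.4, 0.0, -4.2]
opening: 0.0623
grip_force: 83.3
```

```bash
python3 - <<'E'
from h import *
o,im,W=align([(.07,.09),(.11,.14)]); print(o["opening"],o["grip_force"])
E
```

```text
[0.5015 0.0035 0.0948] [ 0.96  -0.279] [-0.4  0.  -4.2] 21.2833
0.07 45 479 -26.4 30.8 53.0 0.0813
0.07 53 1283 -29.1 27.4 60.9 0.0801
0.11 -45 31 -31.7 28.3 -37.0 0.1247
0.11 -15 2092 -33.2 30.1 -7.0 0.1255
0.11 0 2773 -34.2 35.1 8.0 0.1271
0.11 15 2558 -33.5 30.8 23.0 0.1254
0.11 30 2842 -33.6 30.6 38.0 0.1255
0.11 45 3185 -33.6 30.6 53.0 0.1252
0.11 53 2036 -29.1 26.4 59.9 0.1244
0.06225203883503589 83.27933270484209
```

Emit:
send_rows --motion '[{"delta_pos": [0.012, 0.008, -0.02], "yaw": 0, "fingers": 0.3}, {"delta_pos": [0.012, 0.008, -0.035], "yaw": 0, "fingers": 0.3}, {"delta_pos": [0.012, 0.008, -0.04], "yaw": 0, "fingers": 0.3}, {"delta_pos": [0.012, 0.008, -0.04], "yaw": 0, "fingers": 0.3}, {"delta_pos": [0.012, 0.008, -0.04], "yaw": 0, "fingers": 0.3}]'

```text
clock: 21.75
tool_pos: [0.5029, 0.0044, 0.091]
eef_rot: [[0.28, 0.96, -0.0], [0.96, -0.28, 0.0], [-0.0, -0.0, -1.0]]
force: [0.0, -0.2, -5.8]
opening: 0.0619
grip_force: 83.3
```

```bash
python3 - <<'E'
from h import *
o,im,W=align([(.07,.09),(.11,.14)]); print(o["opening"],o["grip_force"])
E
```

```text
[0.5029 0.0044 0.091 ] [ 0.96 -0.28] [ 0.  -0.2 -5.8] 21.75
0.07 45 260 -15.9 11.7 53.0 0.081
0.07 53 1179 -28.1 26.8 61.0 0.0801
0.11 -45 9 25.5 28.6 -37.0 0.1207
0.11 -15 2060 -32.3 31.4 -7.0 0.1217
0.11 0 2726 -33.3 35.5 8.0 0.1234
0.11 15 2591 -37.9 31.9 23.0 0.122
0.11 30 2823 -32.2 31.5 38.0 0.1216
0.11 45 3249 -32.3 31.7 53.0 0.1214
0.11 53 2473 -28.8 27.9 61.0 0.1206
0.06194792063042343 83.25730553631729
```

Aligned. Lowering the last half millimetre and opening slowly.

Emit:
send_rows --motion '[{"delta_pos": [0, 0, -0.006], "yaw": 0, "fingers": 0.3}, {"delta_pos": [0, 0, -0.006], "yaw": 0, "fingers": 0.3}, {"delta_pos": [0, 0, -0.006], "yaw": 0, "fingers": 0.72}, {"delta_pos": [0, 0, -0.006], "yaw": 0, "fingers": 0.73}, {"delta_pos": [0, 0, -0.006], "yaw": 0, "fingers": 0.74}, {"delta_pos": [0, 0, -0.006], "yaw": 0, "fingers": 0.75}, {"delta_pos": [0, 0, -0.006], "yaw": 0, "fingers": 0.76}, {"delta_pos": [0, 0, -0.006], "yaw": 0, "fingers": 0.77}]'

```text
clock: 22.47
tool_pos: [0.5038, 0.0043, 0.0918]
eef_rot: [[0.28, 0.96, 0.002], [0.96, -0.28, -0.0], [0.0, 0.002, -1.0]]
force: [-1.2, -0.2, 0.1]
opening: 0.0657
grip_force: 0.3
```

Emit:
send_rows --motion '[{"delta_pos": [0, 0, 0], "yaw": 0, "fingers": 0.8}, {"delta_pos": [0, 0, 0], "yaw": 0, "fingers": 0.84}, {"delta_pos": [0, 0, 0], "yaw": 0, "fingers": 0.88}, {"delta_pos": [0, 0, 0], "yaw": 0, "fingers": 0.94}, {"delta_pos": [0, 0, 0], "yaw": 0, "fingers": 1}, {"delta_pos": [0, 0, 0], "yaw": 0, "fingers": 1}, {"delta_pos": [0, 0, 0], "yaw": 0, "fingers": 1}]'

```text
clock: 23.05
tool_pos: [0.503, 0.0044, 0.0906]
eef_rot: [[0.28, 0.96, 0.0], [0.96, -0.28, -0.0], [0.0, 0.0, -1.0]]
force: [0.5, 0.4, -0.0]
opening: 0.0853
grip_force: 0.0
```

Emit:
send_rows --motion '[{"delta_pos": [0, 0, 0.1], "yaw": 0, "fingers": 1}, {"delta_pos": [0, 0, 0.25], "yaw": 0, "fingers": 1}, {"delta_pos": [0, 0, 0.5], "yaw": 0, "fingers": 1}, {"delta_pos": [0, 0, 0.8], "yaw": 0, "fingers": 1}, {"delta_pos": [0, 0, 1], "yaw": 0, "fingers": 1}, {"delta_pos": [0, 0, 1], "yaw": 0, "fingers": 1}]'

```text
clock: 23.55
tool_pos: [0.5059, 0.0042, 0.1973]
eef_rot: [[0.28, 0.96, 0.012], [0.96, -0.28, -0.001], [0.002, 0.012, -1.0]]
force: [0.5, 0.0, 0.4]
opening: 0.0859
grip_force: 0.0
```

```bash
python3 - <<'E'
from h import *
o,im,d,W=rects([(.503,.003)],.11,.13,"w9"); print(o["tool_pos"],o["clock"])
align([(.036,.046),(.07,.09),(.11,.13)])
E
```

```text
[503.4   3.3] [123.2  64.3] 76.6 ztop [0.1202 0.1214] bbox [  267   131    88   150 11424]
[0.50587151 0.00415764 0.19731478] 23.55
[0.5048 0.0043 0.1945] [ 0.96 -0.28] [-0.1  0.1 -0.2] 23.6
0.036 53 204 -26.6 26.8 60.8 0.0411
0.07 53 224 -25.9 24.8 60.8 0.0799
0.11 -45 677 -32.0 31.9 -37.0 0.1203
0.11 -15 749 -31.7 32.2 -7.0 0.1203
0.11 0 805 -31.8 31.7 8.0 0.1203
0.11 15 853 -31.6 31.9 23.0 0.1203
0.11 30 912 -31.8 32.1 38.0 0.1203
0.11 45 982 -31.6 32.4 53.0 0.1201
0.11 53 715 -28.0 28.8 61.0 0.1193
```

The pile is good: its centre is within 0.3 mm, its angle is 76.6° against 76.9°, and its top is at 120 mm. Next is the lid handle.

Emit:
send_rows --motion '[{"delta_pos": [0, 0.1, 0.3], "yaw": 0.13, "fingers": 1}, {"delta_pos": [0, 0.3, 0.6], "yaw": 0.26, "fingers": 1}, {"delta_pos": [0, 0.6, 0.7], "yaw": 0.39, "fingers": 1}, {"delta_pos": [-0.1, 0.9, 0.7], "yaw": 0.52, "fingers": 1}, {"delta_pos": [-0.1, 1, 0.7], "yaw": 0.65, "fingers": 1}, {"delta_pos": [-0.1, 1, 0.7], "yaw": 0.78, "fingers": 1}, {"delta_pos": [-0.1, 1, 0.7], "yaw": 0.905, "fingers": 1}, {"delta_pos": [-0.1, 1, 0.7], "yaw": 0.905, "fingers": 1}]'

```text
clock: 24.32
tool_pos: [0.4921, 0.1048, 0.2586]
eef_rot: [[-0.416, 0.909, -0.004], [0.909, 0.416, -0.0], [0.001, -0.003, -1.0]]
force: [-0.4, 0.5, -0.4]
opening: 0.0859
grip_force: 0.0
```

Emit:
send_rows --motion '[{"delta_pos": [0, 0.4, 0], "yaw": 0, "fingers": 1}, {"delta_pos": [0, 0.8, 0], "yaw": 0, "fingers": 1}, {"delta_pos": [0, 1, 0], "yaw": 0, "fingers": 1}, {"delta_pos": [0, 1, 0], "yaw": 0, "fingers": 1}, {"delta_pos": [0, 1, 0], "yaw": 0, "fingers": 1}]'

```text
clock: 24.73
tool_pos: [0.4924, 0.2048, 0.259]
eef_rot: [[-0.414, 0.91, -0.003], [0.91, 0.414, -0.001], [-0.0, -0.003, -1.0]]
force: [0.3, -0.8, 0.1]
opening: 0.0853
grip_force: 0.0
```

```bash
python3 - <<'E'
from h import *
o=env.get_obs(); im,d=env.snapshot("wrist"); W=cloud("wrist",d,o); print(o["tool_pos"],o["eef_rot"][:2,1],o["clock"])
cv2.imwrite("pics/w10.png",im[...,::-1]); np.savez("w10.npz",im=im,W=W)
a=np.radians(24.4); ex=np.array([np.cos(a),np.sin(a)]); ey=np.array([-np.sin(a),np.cos(a)])
L=(W[...,:2]-[.495,.235]); u=L@ex*1000; v=L@ey*1000; z=W[...,2]
m=(z>.115)&(z<.15)&(abs(v)<50)&(abs(u)<25); Q=W[m]; print(m.sum(),np.median(Q,0))
for b in range(-50,50,20):
    k=m&(v>=b)&(v<b+20)
    if k.sum()>5: print(b,k.sum(),np.percentile(u[k],[2,50,98]).round(1),np.percentile(z[k],[2,50,98]).round(4))
m=(z>.125)&(z<.15)&(abs(v)<130)&(u>-30)&(u<200); r=cv2.minAreaRect((W[m][:,:2]*1000).astype(np.float32)); print(r)
k=m&(abs(u)<20); print("v ext",np.percentile(v[k],[0.5,99.5]))
E
```

```text
[0.49242453 0.2048279  0.25904616] [0.91026877 0.41400768] 24.7333
1181 [0.49576198 0.240459   0.13745455]
-50 204 [-1.2  3.2  8.1] [0.134  0.1375 0.1392]
-30 213 [-1.   3.4  7.6] [0.1346 0.1376 0.1393]
-10 239 [-1.3  3.1  8. ] [0.1341 0.1375 0.1393]
10 252 [-1.6  2.7  7.4] [0.1347 0.1374 0.1392]
30 273 [-2.   2.3  7.5] [0.1344 0.1373 0.1393]
((579.3110961914062, 272.9242858886719), (188.65481567382812, 200.54049682617188), 25.08479118347168)
v ext [-66.47585933  64.01156985]
```

View pics/w10.png

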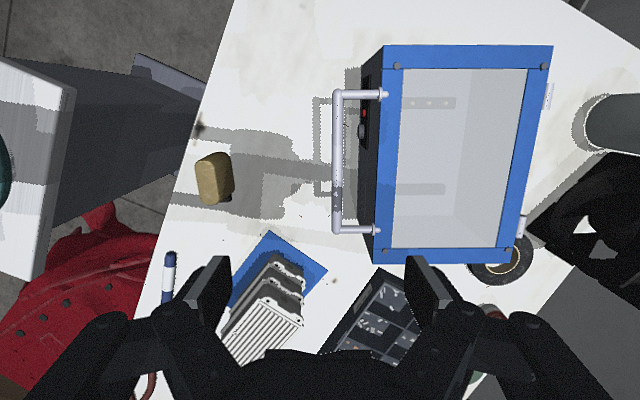

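The handle bar runs along column 337, rows 95–230. It measures (0.498, 0.235, 0.133) with box yaw 25.1°, and that height matches the text. Next I'll part-close the fingers and descend astride the bar.

Emit:
send_rows --motion '[{"delta_pos": [0.06, 0.3, -0.2], "yaw": 0.014, "fingers": 0.28}, {"delta_pos": [0.06, 0.304, -0.5], "yaw": 0.014, "fingers": 0.28}, {"delta_pos": [0.06, 0.304, -0.7], "yaw": 0.014, "fingers": 0.28}, {"delta_pos": [0.06, 0.304, -0.7], "yaw": 0.014, "fingers": 0.28}, {"delta_pos": [0.06, 0.304, -0.7], "yaw": 0.014, "fingers": 0.28}, {"delta_pos": [0.06, 0.304, -0.7], "yaw": 0.014, "fingers": 0.28}, {"delta_pos": [0.06, 0.304, -0.7], "yaw": 0.014, "fingers": 0.28}]'

```text
clock: 25.37
tool_pos: [0.5002, 0.2344, 0.193]
eef_rot: [[-0.423, 0.906, 0.004], [0.906, 0.423, 0.001], [-0.001, 0.004, -1.0]]
force: [-0.6, -0.0, 0.2]
opening: 0.0243
grip_force: 0.0
```

```bash
python3 - <<'E'
from h import *
o=env.get_obs(); im,d=env.snapshot("wrist"); W=cloud("wrist",d,o); print(o["tool_pos"],o["eef_rot"][:2,1],o["clock"],o["opening"])
P=(W-o["tool_pos"])@o["eef_rot"]*1000; z=W[...,2]
m=(z>.125)&(z<.15)&(abs(P[...,1])<20)&(P[...,0]>15)&(P[...,0]<60)
print(m.sum(),np.percentile(P[...,1][m],[2,50,98]),np.median(z[m]),np.polyfit(P[...,0][m],P[...,1][m],1))
E
```

```text
[0.50016114 0.23444484 0.19298824] [0.90625207 0.42271738] 25.3667 0.024332838137042012
997 [-6.34293304 -1.45473372  6.50167531] 0.13731726537044253 [ 0.03793411 -2.5917477 ]
```

Emit:
send_rows --motion '[{"delta_pos": [-0.008, 0, -0.2], "yaw": 0, "fingers": 0.28}, {"delta_pos": [-0.008, 0, -0.4], "yaw": 0, "fingers": 0.28}, {"delta_pos": [-0.008, 0, -0.6], "yaw": 0, "fingers": 0.28}, {"delta_pos": [-0.008, 0, -0.73], "yaw": 0, "fingers": 0.28}, {"delta_pos": [-0.008, 0, -0.73], "yaw": 0, "fingers": 0.28}, {"delta_pos": [-0.008, 0, -0.73], "yaw": 0, "fingers": 0.28}]'

```text
clock: 25.92
tool_pos: [0.4984, 0.2348, 0.1182]
eef_rot: [[-0.424, 0.906, 0.0], [0.906, 0.424, 0.0], [-0.0, 0.0, -1.0]]
force: [0.9, -0.7, 0.8]
opening: 0.0237
grip_force: 0.0
```

Emit:
send_rows --motion '[{"delta_pos": [0, 0, 0], "yaw": 0, "fingers": 0.2}, {"delta_pos": [0, 0, 0], "yaw": 0, "fingers": 0.1}, {"delta_pos": [0, 0, 0], "yaw": 0, "fingers": 0}, {"delta_pos": [0, 0, 0], "yaw": 0, "fingers": 0}, {"delta_pos": [0, 0, 0], "yaw": 0, "fingers": 0}, {"delta_pos": [0, 0, 0], "yaw": 0, "fingers": 0}]'

```text
clock: 26.42
tool_pos: [0.4978, 0.2344, 0.1194]
eef_rot: [[-0.424, 0.906, 0.0], [0.906, 0.424, -0.001], [-0.001, -0.0, -1.0]]
force: [-4.6, -2.6, 3.8]
opening: 0.0075
grip_force: 58.6
```

Emit:
send_rows --motion '[{"delta_pos": [0.01, 0, 0.153], "yaw": 0, "fingers": 0}, {"delta_pos": [0.03, 0.014, 0.305], "yaw": 0, "fingers": 0}, {"delta_pos": [0.06, 0.03, 0.455], "yaw": 0, "fingers": 0}, {"delta_pos": [0.105, 0.05, 0.6], "yaw": 0, "fingers": 0}, {"delta_pos": [0.16, 0.076, 0.74], "yaw": 0, "fingers": 0}, {"delta_pos": [0.227, 0.106, 0.876], "yaw": 0, "fingers": 0}, {"delta_pos": [0.227, 0.106, 0.876], "yaw": 0, "fingers": 0}, {"delta_pos": [0.227, 0.106, 0.876], "yaw": 0, "fingers": 0}]'

```text
clock: 27.08
tool_pos: [0.5185, 0.2441, 0.2063]
eef_rot: [[-0.424, 0.906, -0.006], [0.906, 0.424, -0.003], [-0.001, -0.007, -1.0]]
force: [-9.2, -4.7, 0.4]
opening: 0.0073
grip_force: 59.0
```

```bash
python3 - <<'E'
from h import *
o=env.get_obs(); print(o["tool_pos"],o["force"],o["moment"],o["opening"],o["grip_force"])
E
```

```text
[0.51850301 0.24408541 0.20632218] [-9.19478151 -4.73125862  0.38918858] [-0.86193567  1.54347517  0.02614377] 0.0073133324570853545 58.986976146698
```

Tracking the arc well (about 30°) with low force. Continuing to 60°.

Emit:
send_rows --motion '[{"delta_pos": [0.076, 0.036, 0.128], "yaw": 0, "fingers": 0}, {"delta_pos": [0.163, 0.077, 0.248], "yaw": 0, "fingers": 0}, {"delta_pos": [0.258, 0.121, 0.36], "yaw": 0, "fingers": 0}, {"delta_pos": [0.363, 0.171, 0.461], "yaw": 0, "fingers": 0}, {"delta_pos": [0.476, 0.223, 0.553], "yaw": 0, "fingers": 0}, {"delta_pos": [0.593, 0.278, 0.633], "yaw": 0, "fingers": 0}, {"delta_pos": [0.593, 0.278, 0.633], "yaw": 0, "fingers": 0}, {"delta_pos": [0.593, 0.278, 0.633], "yaw": 0, "fingers": 0}]'

```text
clock: 27.75
tool_pos: [0.5787, 0.2722, 0.2751]
eef_rot: [[-0.424, 0.906, 0.002], [0.906, 0.424, -0.001], [-0.001, 0.001, -1.0]]
force: [-11.9, -6.5, 12.5]
opening: 0.0073
grip_force: 60.9
```

Emit:
send_rows --motion '[{"delta_pos": [0, 0, 0], "yaw": 0, "fingers": 0}, {"delta_pos": [0, 0, 0], "yaw": 0, "fingers": 0}, {"delta_pos": [0, 0, 0], "yaw": 0, "fingers": 0}, {"delta_pos": [0, 0, 0], "yaw": 0, "fingers": 0}]'

```text
clock: 28.08
tool_pos: [0.5781, 0.2719, 0.2747]
eef_rot: [[-0.424, 0.906, 0.001], [0.906, 0.424, -0.001], [-0.001, 0.001, -1.0]]
force: [-10.0, -6.7, 13.3]
opening: 0.0075
grip_force: 60.8
```

```bash
python3 - <<'E'
from h import *
o=env.get_obs(); im,d=env.snapshot("wrist"); W=cloud("wrist",d,o); print(o["tool_pos"],o["force"],o["opening"],o["grip_force"])
np.savez("w11.npz",im=im,W=W)
H=np.array([.6577,.3099]); a=np.radians(25.1); ex=np.array([np.cos(a),np.sin(a)]); ey=np.array([-ex[1],ex[0]])
t=o["tool_pos"]; u=(t[:2]-H)@ex; print("theta from tcp",[np.degrees(np.arctan2(t[2]+k-.130,-u))-.98 for k in(.014,.019)],"r",np.hypot(t[2]+.0145-.13,u))
im2,d2=env.snapshot("top"); 
for n,WW in(("wrist",W),("top",cloud("top",d2))):
    L=WW[...,:2]-H; uu=L@ex; vv=L@ey; z=WW[...,2]-.13
    th=np.degrees(np.arctan2(z,-uu)); r=np.hypot(z,uu)
    m=(z>.03)&(abs(vv)<.098)&(r<.138)&(r>.03)&(th>10)&(th<90); print(n,m.sum(),np.percentile(th[m],[5,25,50,75,95]) if m.any() else "")
rects([(.503,.003)],.11,.13)
T=cloud("top",d2); m=(T[...,2]>.1)&(T[...,2]<.14)&(np.hypot(T[...,0]-.5,T[...,1]-.006)<.085); print("pile top",m.sum(),cv2.minAreaRect((T[m][:,:2]*1000).astype(np.float32)),np.median(T[...,2][m]))
cv2.imwrite("pics/top2.png",cv2.resize(im2[140:290,170:450],None,fx=2.8,fy=2.8,interpolation=cv2.INTER_CUBIC)[...,::-1])
E
```

```text
[0.57810401 0.27188764 0.27474039] [-9.96951271 -6.68993597 13.32822609] 0.0075469184727712645 60.82100450992584
theta from tcp [np.float64(59.96115898410074), np.float64(60.70932615848133)] r 0.18203716618250668
wrist 9862 [61.69252004 62.01648031 62.43082052 63.70846222 66.81487236]
top 277 [59.2539181  60.07388485 60.67750334 61.36861402 62.92287655]
[482.8  39.2] [70.3 21.3] 55.3 ztop [0.1196 0.121 ] bbox [148 303  45  35 463]
pile top 687 ((502.0779113769531, 7.217075347900391), (121.19611358642578, 64.46035766601562), 76.92998504638672) 0.1197385445785033
```

View pics/top2.png

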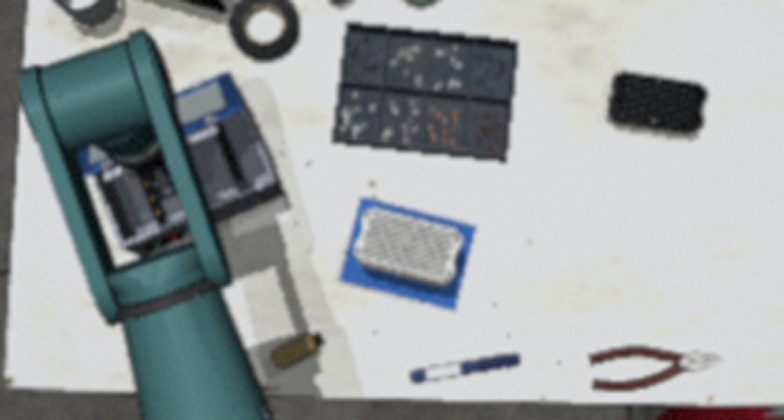

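The top crop shows the pile square on its mat at (410,245), the lid raised with the arm at the handle, and the bystanders unmoved. One check of the lid's angle by plane fit before handing in.

```bash
python3 - <<'E'
from h import *
W=np.load("w11.npz")["W"]; H=np.array([.6577,.3099]); a=np.radians(25.1); ex=np.array([np.cos(a),np.sin(a)]); ey=np.array([-ex[1],ex[0]])
L=W[...,:2]-H; u=L@ex; v=L@ey; z=W[...,2]-.13; th=np.degrees(np.arctan2(z,-u)); r=np.hypot(z,u)
m=(z>.03)&(abs(v)<.095)&(r<.136)&(r>.04)&(th>50)&(th<70)
for _ in range(4):
    P=np.c_[u[m],v[m],z[m]]; c=P.mean(0); n=np.linalg.svd(P-c,full_matrices=False)[2][2]; 
    res=abs((np.stack([u,v,z],-1)-c)@n); m=m&(res<.003)
n*=np.sign(n[2]); print(m.sum(),"lid angle",np.degrees(np.arctan2(n[0],n[2])),n)
E
```

```text
8851 lid angle 59.804047909257115 [ 0.86429963 -0.00497724  0.50295266]
```

The lid is at 59.8° and held.

```bash
python3 -c "
from rig import env
print(env.job_done())"
```

```text
the job is handed in; nothing more can be done
None
```

The two loose drivers are stacked flush (about 0.5 mm) and right way up on the mat driver and let go, the gripper is holding the lid at about 60° (59.8° measured), and I've handed the job in at about 28 s.

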